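# Stand the chain posts on the drying carousel and index it to the fan

## Task

Load the drying carousel, which is parked with its stations towards the fan: first pull up the sprung plunger knob, swing the deck a quarter turn anticlockwise (seen from above) past the middle notch to the loading notch and let the plunger drop fully home. Then tip each brass post that lies on the bench upright by raising its ball end while its foot stays down and pivots, never carrying a lying post through the air, and stand each upright on a ringed station of its own, centred. When all are loaded, pull the plunger again, swing the deck back to the drying notch and let the plunger drop home, with every post still standing on its station.

Things in the scene. Friction and masses are not known exactly. Their poses are not given: they have to be found in the camera images.
- post_a: One of 2 or 3 like brass posts, 0.35 kg (absent: no state). Square foot 46x46x10 mm, stem 13 mm thick, ball 28 mm across; 130 mm long. Origin: centre of the foot's underside; own z runs along the stem to the ball (centre at z = 116 mm), x, y square to the foot. Mass centre 17 mm from the underside: it swings about a lightly pinched ball. Lies on a foot edge and the ball, ball centre 14 mm up.
- post_b: Post like post_a in every respect. (Not a listed thing: the guard of the desk fan at the back left leans over the bench there, well above it; keep wrist and arm clear of it.)
- post_c: Post like post_a in every respect. (Not a listed thing: the guard of the desk fan at the back left leans over the bench there, well above it; keep wrist and arm clear of it.)
- carousel: Fixed base; origin on the bench on the vertical turning axis, own x roughly away from the robot, y left. Its round steel deck is 224 mm across, top 34 mm up, its rim 5 mm and its hub 12 mm higher. An index arm reaches 150 mm out, opposite station_2; at turn = 0 it points 45 deg right of own x (stations face front left). Under it a fixed dark sector, 22 mm high, has notches at turn = 0, 45, 90 deg.
- station_1 (a point): Centre of one of the three stations on top of the deck, each drawn as a dark ring 68 mm across with a dot in the middle; 34 mm above the bench, 66 mm from the turning axis, neighbours 70 degrees apart. It turns with the deck.
- station_2 (a point): Centre of one of the three stations on top of the deck, each drawn as a dark ring 68 mm across with a dot in the middle; 34 mm above the bench, 66 mm from the turning axis, neighbours 70 degrees apart. It turns with the deck.
- station_3 (a point): Centre of one of the three stations on top of the deck, each drawn as a dark ring 68 mm across with a dot in the middle; 34 mm above the bench, 66 mm from the turning axis, neighbours 70 degrees apart. It turns with the deck.
- plunger_knob (a point): Middle of the round black plunger knob (28 mm across, 28 mm high, 72 mm above the bench when home), on the index arm 126 mm from the turning axis. It rises with the plunger and swings with the deck.
- turn (a joint): Deck angle, rad: 0 at the loading notch, growing clockwise seen from above; middle notch 0.785, drying notch 1.571, where it starts; the deck meets a stop just past either end notch. Stiff bearing: it stays where it is left (about 1 N at the knob moves it).
- plunger (a joint): Plunger lift, m: 0 fully home in a notch, 0.018 fully up. A spring pushes it down (3 N home, 6 N fully up). The deck turns only with the plunger lifted more than 0.014; let go between notches it rests on the lugs at about 0.014.

How it is judged:
By the outcome, as a careful person would: the job done as asked, in the order asked, and still so for the second after the job is handed in, with the robot touching nothing.
Of post_a, post_b, post_c only 2 to 3 are there at a start; the rules pass over those that are not, and their reading is None.
At some moment in a run one of post_a, post_b, post_c may be knocked a few centimetres aside while the robot is not near it.
Once in a run the grip may slacken for a moment while it holds something.
It also fails if it takes over 210 s, if anything falls off the work surface, if the arm or the gripper's body presses on something with over 40 N, if the wrist force passes 120 N, or if a joint passes its speed limit or range.

## Robot

A 6-joint arm with a two-finger parallel gripper is mounted at the origin on a cart in front of the work surface, level with it; the furniture and walls round the work are solid. World frame = base frame: x ahead of the robot, y to its left, z up, the work surface at z = 0. Lengths are in m, angles in degrees, forces in N, time in s.
With the tool pointing down it reaches from about 0.3 to 0.75 m from the base axis. Payload 8.5 kg.
Tool frame: the origin (TCP) lies on the centre line of the jaws, within the pads' length; the fingertips stand 14 mm ahead of it and the grasp point (between the pads) lies 5 mm behind it; z points along the fingers, x is the direction in which the jaws open and shut, and the axes are right-handed (so a half turn about z gives the same grasp; the last joint's range is limited). The gripper opens to 85 mm and grips with 20 to 120 N. Pads are 22 mm wide; open, the fingers measure 114 mm over their backs; the gripper's body (76 mm by 85 mm) begins 54 mm behind the grasp point. The pads swing forward as they close: fully open they stand 13 mm farther back than shut.
Start: joints at [-80.231, 21.807, 74.336, -0, 83.858, -12.336], TCP at [0.207, -0.51, 0.22] pointing down, gripper open.
Joint ranges: [-178.18, 178.18], [-50.72, 133.34], [12.68, 142.11], [-81.47, 261.47], [9.98, 163.14], [-165.26, 165.26]. Speed limits (degrees/s): [136.94, 136.94, 180, 180, 180, 180].

## Interface

Orientations are given as a 3x3 rotation matrix whose columns are the frame's x, y, z axes.
In Python, from rig import * gives the robot as it stands.
- The arm moves only by the shell command python3 -m crank 'ROWS' [FORCE]. ROWS is JSON, one flat list of numbers, 7 for each row, row after row: the turn, a rotation vector about the world's x, y, z in rad, then the shift along the world's x, y, z in m, then the opening in per cent of the stroke, from 0 (shut) to 100 (fully open). A call has 1 to 20 rows; each row shifts and turns the commanded pose from where the row before left it; what a row does not reach is not made up. A row lasts 1/10 s, in which the tool goes at most 50 mm and 8.59 degrees, less where a joint would pass 70% of its speed; a pose out of reach is approached as far as the arm can. A call is refused whole if a number of a shift passes 0.05 or a number of a turn 0.15, either way. A call with a gripper value outside its range is refused whole. The fingers move at their own pace and stop on an object; FORCE is the grip in N (left out, the last holds). Time passes only in rows, so rows that do not move let the fingers close. It gives the time, the measured TCP pose, the force and the opening at its end, in the units of the state.
- observe(): the state, without advancing time (a new reading comes with each control period).
- get_image(name): name is "side" or "top"; returns a dict with "frame" (420x560x3 uint8, red, green, blue), "fov_y" (degrees; the focal length in pixels is half the picture's height over the tangent of half this angle, whatever the lens; pixels are square), "cx", "cy" (the principal point, pixels), "world_to_cam" (4x4, takes a point from world to camera coordinates). Camera axes: x right, y up, looking along -z (the intrinsics and any distortion apply to the point x, -y, -z); pixel columns grow to the right and rows downward; lengths in m; the calibration is good to about 2 mm. A picture is of the moment at which its call begins. There is no depth.
- close_job(): hands the job in, once; it reports no verdict.
The state is a dict: "time_s": time; "q": joint angles; "qvel": joint speeds; "joint_efforts": joint torques, N m; "position": TCP position; "tool_rot": TCP orientation; "ft_force": force on the tool from outside, world axes, zero at the start; "wrist_torque": the same for the moment, N m; "grip_width": finger opening in m.
Only numpy, scipy, OpenCV 4.12 (cv2) and the standard library are available. Lean on these libraries where they do the work, as an engineer would, in place of code of your own. Each camera call takes 0.05 s, during which the arm holds its last target. There are 200 camera calls.

## Working session

There is one attempt and no reset: what is moved stays moved. The work goes in short steps, Python scripts to look and compute and a shell command to move; the robot and the scene stay as the last step left them, time stands still between calls to the robot, and variables do not carry over. Pictures are saved under pics/ and viewed, about 12 in all and at most 16, crops included, and the job is handed in when it is done.

```bash
ls; mkdir -p pics
cat > h.py <<'E'
from rig import *
import numpy as np, cv2
def snap(n,f):
    im=get_image(n); cv2.imwrite('pics/'+f,cv2.cvtColor(im['frame'],cv2.COLOR_RGB2BGR)); np.save('pics/'+f+'.npy',im,allow_pickle=True); return im
def load(f): return np.load('pics/'+f+'.npy',allow_pickle=True).item()
def F(im): return im['frame'].shape[0]/2/np.tan(np.radians(im['fov_y']/2))
def ray(im,u,v):
    T=im['world_to_cam'];R=T[:3,:3];f=F(im)
    d=R.T@np.array([(u-im['cx'])/f,-(v-im['cy'])/f,-1]);c=-R.T@T[:3,3];return c,d
def onz(im,u,v,z):
    c,d=ray(im,u,v);return c+d*(z-c[2])/d[2]
def proj(im,p):
    T=im['world_to_cam'];q=T[:3,:3]@np.array(p)+T[:3,3];f=F(im);return im['cx']+f*q[0]/-q[2],im['cy']-f*q[1]/-q[2]
E
python3 - <<'E'
from h import *
for n in('side','top'):
    im=snap(n,n+'0.png');print({k:v for k,v in im.items() if k!='frame'})
o=observe();print(o['time_s'],o['position'],o['tool_rot'],o['ft_force'],o['grip_width'])
a=[cv2.imread(f'pics/{n}0.png') for n in('side','top')]
E
```

```text
pics
{'fov_y': 45.78347211477566, 'cx': 279.2174794132911, 'cy': 208.41512733484325, 'world_to_cam': array([[-0.98329885, -0.18147362, -0.01380956,  0.58244119],
       [ 0.10461226, -0.62565901,  0.7730505 , -0.06433182],
       [-0.14892834,  0.75869502,  0.63419415, -1.29424953],
       [ 0.        ,  0.        ,  0.        ,  1.        ]])}
{'fov_y': 48.31690812263879, 'cx': 282.9602438257757, 'cy': 197.65238715462294, 'world_to_cam': array([[-0.00864086, -0.99989293, -0.01180991,  0.09380667],
       [ 0.98583467, -0.01049645,  0.16739125, -0.59909936],
       [-0.16749729, -0.01019622,  0.98581981, -1.10536564],
       [ 0.        ,  0.        ,  0.        ,  1.        ]])}
0.1 [ 0.20691362 -0.5092856   0.21918769] [[ 3.76269007e-01 -9.26510435e-01 -2.18561139e-04]
 [-9.26509588e-01 -3.76268966e-01  1.28429105e-03]
 [-1.27214683e-03 -2.80739928e-04 -9.99999151e-01]] [-0.22780013 -0.27821601 -0.34228957] 0.08488725669211236
```

View pics/top0.png

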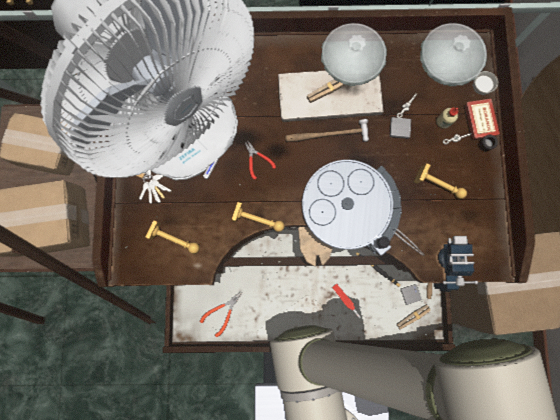

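View pics/side0.png

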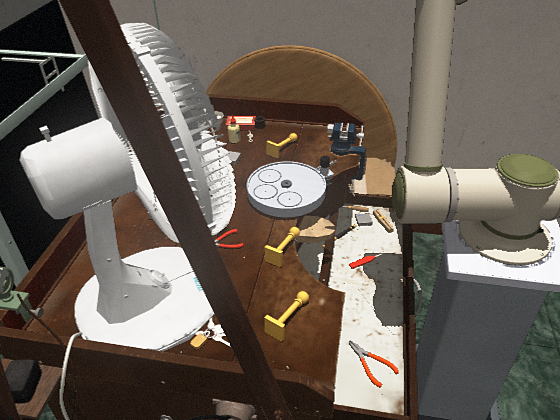

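The top view shows three lying posts, foot→ball: (152,229)→(194,247), (238,210)→(277,224) and (424,172)→(461,191). The hub is at (348,204) and the knob at (383,242). The fan is at the upper left, and the side view agrees.

```bash
cat >> h.py <<'E'
def tri(i1,p1,i2,p2):
    c1,d1=ray(i1,*p1);c2,d2=ray(i2,*p2)
    s=np.linalg.lstsq(np.c_[d1,-d2],c2-c1,rcond=None)[0];a=c1+s[0]*d1;b=c2+s[1]*d2;return (a+b)/2,np.linalg.norm(a-b)
def posts(im,lo=(15,110,90),hi=(32,255,255),amin=150):
    h=cv2.cvtColor(im['frame'],cv2.COLOR_RGB2HSV);m=cv2.inRange(h,lo,hi)
    m=cv2.morphologyEx(m,cv2.MORPH_CLOSE,np.ones((3,3)))
    n,l,s,c=cv2.connectedComponentsWithStats(m);out=[]
    for i in range(1,n):
        if s[i,4]>amin:
            v,u=np.nonzero(l==i);P=np.c_[u,v].astype(float);mu=P.mean(0);w=np.linalg.svd(P-mu,full_matrices=False)[2][0]
            t=(P-mu)@w;out.append((s[i,4],mu+w*t.min(),mu+w*t.max(),mu))
    return out
E
python3 - <<'E'
from h import *
T=load('top0.png');S=load('side0.png')
for im in(T,S):
    for a,p,q,m in posts(im): print(a,p.round(1),q.round(1),m.round(1), onz(im,*p,.014).round(3),onz(im,*q,.014).round(3))
print('hub',onz(T,348,204,.046),onz(S,286,184,.046),tri(T,(348,204),S,(286,184)))
print('knob',onz(T,383,242,.072),onz(S,325,159,.072))
for p in [(331,181),(361,181),(322,212)]: print('st',onz(T,*p,.034))
for p in [(270,177),(266,191),(289,199)]: print('stS',onz(S,*p,.034))
print('tcp',proj(T,observe()['position']))
E
```

```text
421 [420.4 171. ] [465.7 195.5] [441.2 182.3] [ 0.672 -0.265  0.014] [ 0.607 -0.376  0.014]
495 [233.4 209.7] [283.6 227.2] [255.7 217.5] [0.577 0.215 0.014] [0.531 0.088 0.014]
526 [148.4 227.7] [200.  251.4] [172.2 238.6] [0.533 0.43  0.014] [0.472 0.298 0.014]
8856 [231.1  45.5] [417.3 148.5] [317.2  93.2] [ 1.021 -1.107  0.014] [ 0.21  -0.356  0.014]
300 [296.3 134.5] [265.8 152.6] [278.3 145.2] [ 0.604 -0.38   0.014] [ 0.683 -0.255  0.014]
535 [297.4 227.5] [266.2 262.8] [279.2 248.1] [0.529 0.083 0.014] [0.583 0.222 0.014]
698 [307.1 290.8] [268.1 334.6] [283.7 317.1] [0.473 0.294 0.014] [0.537 0.427 0.014]
153 [205.  335.5] [191.5 345.1] [197.9 340.6] [0.667 0.452 0.014] [0.687 0.479 0.014]
hub [ 0.58321343 -0.07251029  0.046     ] [ 0.58303709 -0.05803019  0.046     ] (array([ 0.58548725, -0.07406468,  0.03388595]), np.float64(0.0007963653479443144))
knob [ 0.48681464 -0.14939021  0.072     ] [ 0.48603316 -0.16187777  0.072     ]
st [ 0.64413354 -0.03318233  0.034     ]
st [ 0.64329769 -0.10860534  0.034     ]
st [ 0.56558    -0.00875245  0.034     ]
stS [ 0.63750971 -0.09995058  0.034     ]
stS [ 0.63546935 -0.03246459  0.034     ]
stS [ 0.56596686 -0.00741031  0.034     ]
tcp (np.float64(588.0272382340193), np.float64(377.5760840589485))
```

```bash
python3 - <<'E'
import cv2
a=cv2.imread('pics/top0.png')[150:270,130:480];b=cv2.imread('pics/side0.png')[110:350,180:400]
cv2.imwrite('pics/c1.png',cv2.resize(a,None,fx=2.28,fy=2.28,interpolation=cv2.INTER_CUBIC))
E
python3 - <<'E'
from h import *
T=load('top0.png');S=load('side0.png')
h=cv2.cvtColor(T['frame'],cv2.COLOR_RGB2HSV)
m=cv2.inRange(h,(0,0,150),(180,60,255));n,l,s,c=cv2.connectedComponentsWithStats(m)
i=l[225,350];print(s[i]);ct=max(cv2.findContours((l==i).astype(np.uint8),0,1)[0],key=cv2.contourArea)
e=cv2.fitEllipse(cv2.convexHull(ct));print(e,onz(T,*e[0],.037), 'diam mm', [np.linalg.norm(onz(T,e[0][0]-e[1][0]/2,e[0][1],.039)-onz(T,e[0][0]+e[1][0]/2,e[0][1],.039))])
for im,(u0,v0),z in((T,(383,242),.086),(S,(325,159),.072)):
    hv=cv2.cvtColor(im['frame'],cv2.COLOR_RGB2HSV)[v0-14:v0+15,u0-14:u0+15,2];print(hv[::2,::2])
# guard
print('camT',ray(T,0,0)[0],'camS',ray(S,0,0)[0])
for p in[(235,190),(225,215),(205,235),(185,240)]:
    print(p,[(z,onz(S,*p,z).round(2)[:2],np.round(proj(T,onz(S,*p,z)))) for z in(.1,.2,.3,.4,.5)])
a=T['frame'][140:300,120:480];cv2.imwrite('pics/c1.png',cv2.cvtColor(cv2.resize(a,None,fx=2.2,fy=2.2,interpolation=cv2.INTER_CUBIC),4))
E
```

```text
[ 302  160   91   96 6241]
((347.1249694824219, 206.48825073242188), (89.96375274658203, 95.9682846069336), 178.53219604492188) [ 0.57836256 -0.07130588  0.037     ] diam mm [np.float64(0.2231329609074179)]
[[230 233 232 229 230 228 229 200 229  91 126 113 119 130 102]
 [229 232 233 228 228 232 228 212 134 112 121 114 100 106 153]
 [232 235 234 230 229 231 206 173 109 117 117 118 125 140  75]
 [228 233 230 231 234 209 207  99 117 121 120 115 102 105 163]
 [230 231 230 245 247 242 190  79  94 118 122 121  88  86 103]
 [232 233 239 228 149 100  56  58  56  69 122  98  95  98  99]
 [232 240 199 123  51  49  75  66  61  62  84 100 106  96  98]
 [221 246 199  83  49  63  74  67  67  68  63  97  99  96  89]
 [110 111 172  87  55  53  75  69  62  60  69  89  88  94  88]
 [ 97  98 118 101  71  41  47  56  61 109 234 108  89  95  95]
 [ 60  67  92 164 224 101 129 131 226 240 175  89  94  97  94]
 [ 97  66  77  92 199 241 241 235 237 143  82  87  89  95 102]
 [ 94  92 102  93  73 226 242 240  99  90  90  87  87  97 104]
 [ 93  89  84  96  73  97 198  81  41  51  59  89 103  99 105]
 [ 77  76  
[... 1406 characters left out ...]
ay([0.66, 0.28]), array([196., 162.])), (0.3, array([0.62, 0.39]), array([127., 170.])), (0.4, array([0.58, 0.5 ]), array([ 41., 180.])), (0.5, array([0.54, 0.62]), array([-70., 193.]))]
(205, 235) [(0.1, array([0.72, 0.24]), array([219., 145.])), (0.2, array([0.68, 0.34]), array([165., 152.])), (0.3, array([0.64, 0.45]), array([ 98., 160.])), (0.4, array([0.59, 0.55]), array([ 15., 171.])), (0.5, array([0.55, 0.65]), array([-93., 185.]))]
(185, 240) [(0.1, array([0.76, 0.26]), array([210., 129.])), (0.2, array([0.71, 0.36]), array([156., 137.])), (0.3, array([0.67, 0.47]), array([ 90., 146.])), (0.4, array([0.62, 0.57]), array([  8., 157.])), (0.5, array([0.57, 0.67]), array([-99., 172.]))]
```

View pics/c1.png

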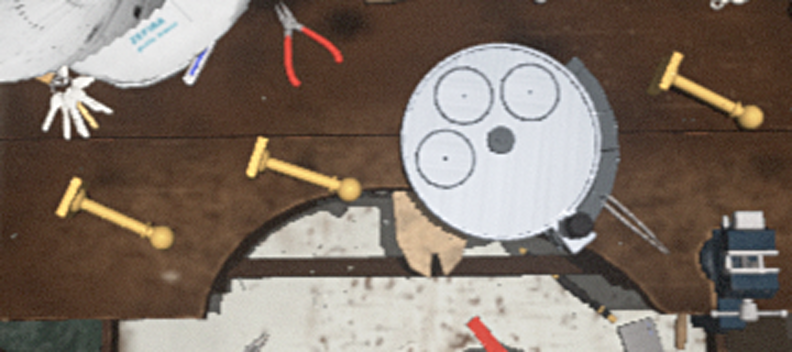

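```bash
python3 -m crank '[0,0,0.131,0.035,0.045,0,100, 0,0,0.131,0.035,0.045,0,100, 0,0,0,0.035,0.045,0,100, 0,0,0,0.035,0.045,0,100, 0,0,0,0.035,0.045,0,100, 0,0,0,0.035,0.045,0,100, 0,0,0,0.035,0.045,0,100, 0,0,0,0.035,0.045,0,100,0,0,0,0,0,0,100]' 40
python3 - <<'E'
from h import *
T=load('top0.png');S=load('side0.png')
print(tri(T,(382.7,241.8),S,(325,158)),tri(T,(347.7,203.6),S,(286,184)))
P=np.array([onz(T,*p,.034)[:2] for p in[(330.9,183.2),(360.9,181.8),(322.3,211.8)]])
from scipy.optimize import least_squares
r=least_squares(lambda a:np.r_[[P[k]-a[:2]-.066*np.array([np.cos(a[2]+t),np.sin(a[2]+t)]) for k,t in((0,0),(1,-np.radians(70)),(2,np.radians(70)))]].ravel(),[.58,-.07,.6])
print(r.x,np.degrees(r.x[2]),r.fun, 'knob',r.x[:2]-.126*np.array([np.cos(r.x[2]),np.sin(r.x[2])]))
print(observe()['tool_rot'])
snap('side','s1.png')
E
```

```text
time_s: 1.0
position: [0.4547, -0.1893, 0.2195]
tool_rot: [[0.609, -0.793, 0.0], [-0.793, -0.609, 0.001], [-0.001, -0.001, -1.0]]
ft_force: [-0.9, -0.2, -0.7]
grip_width: 0.0854
(array([ 0.48557308, -0.14588336,  0.08609986]), np.float64(0.001402716848319182)) (array([ 0.58587623, -0.07329258,  0.03451684]), np.float64(0.00025673485710495586))
[ 0.58576522 -0.07259965  0.64954277] 37.21605905146953 [ 1.61561804e-04 -1.03765235e-04 -5.83883531e-06  5.76067618e-05
 -1.55722944e-04  4.61584920e-05] knob [ 0.48542381 -0.14880727]
[[ 6.08780001e-01 -7.93339066e-01  1.92495850e-04]
 [-7.93338522e-01 -6.08779258e-01  1.34365981e-03]
 [-9.48790341e-04 -9.70707596e-04 -9.99999079e-01]]
```

```bash
python3 -m crank '[0,0,0,0.0155,0.020,0,100, 0,0,0,0.0155,0.020,0,100, 0,0,0,0,0,-0.04,100, 0,0,0,0,0,-0.04,100, 0,0,0,0,0,-0.03,100, 0,0,0,0,0,0,100]'
python3 - <<'E'
from h import *
snap('side','s1.png');snap('top','t1.png')
a=cv2.imread('pics/s1.png')[60:260,220:440];b=cv2.imread('pics/t1.png')[140:340,300:500]
cv2.imwrite('pics/c2.png',np.hstack([cv2.resize(a,(440,400)),cv2.resize(b,(340,400))]))
E
```

```text
time_s: 1.65
position: [0.4812, -0.1539, 0.1065]
tool_rot: [[0.602, -0.798, -0.007], [-0.798, -0.602, 0.004], [-0.007, 0.003, -1.0]]
ft_force: [-0.9, -0.5, 1.1]
grip_width: 0.0853
```

View pics/c2.png

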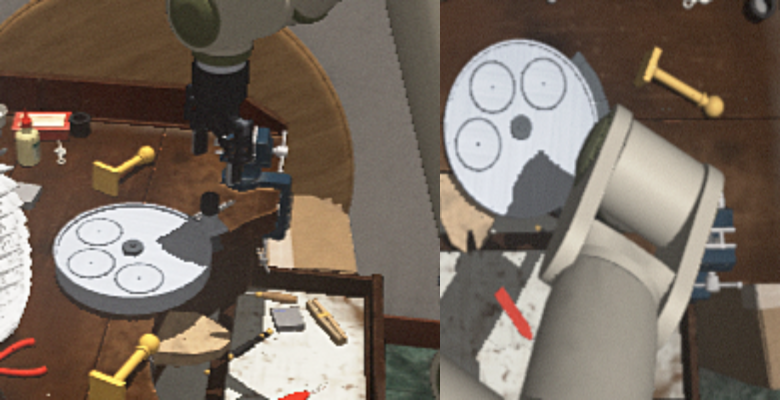

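The fingers straddle the knob, which sits at crop (210,203). Next I descend, grip and lift.

```bash
python3 -m crank '[0,0,0,0.004,0.005,0,100, 0,0,0,0,0,-0.015,100, 0,0,0,0,0,-0.015,100, 0,0,0,0,0,0,20,0,0,0,0,0,0,20,0,0,0,0,0,0,20,0,0,0,0,0,0,20,0,0,0,0,0,0,20,0,0,0,0,0,0,20]' 50
```

```text
time_s: 2.65
position: [0.4876, -0.1489, 0.08]
tool_rot: [[0.603, -0.797, 0.0], [-0.797, -0.603, -0.0], [0.0, -0.0, -1.0]]
ft_force: [-0.1, 0.1, -0.9]
grip_width: 0.0172
```

Run:
```python
from h import *
o=observe();print(o['position'],o['grip_width'],o['ft_force'])
snap('side','s2.png')
a=cv2.imread('pics/s2.png')[90:220,250:390]
cv2.imwrite('pics/c3.png',cv2.resize(a,(700,650),interpolation=cv2.INTER_CUBIC)[:600])
```

```text
[ 0.48763517 -0.14887186  0.08001659] 0.01718496106573577 [-0.10979988  0.10729081 -0.85377619]
```

View pics/c3.png

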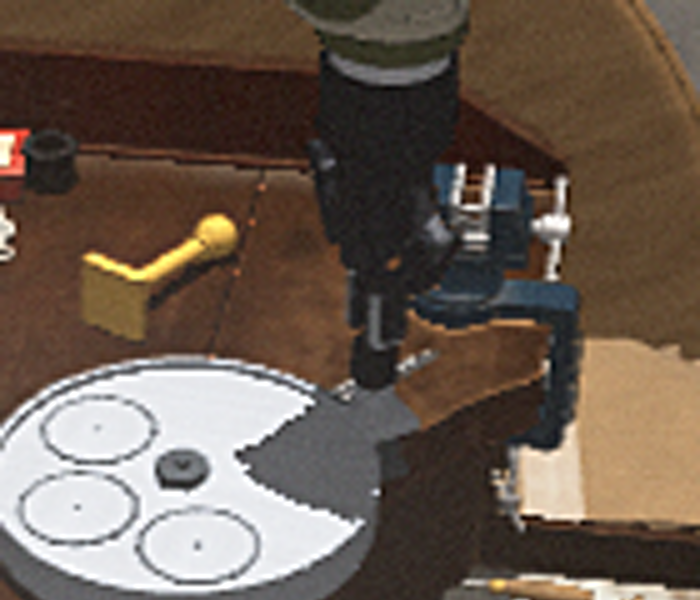

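The fingers closed to 17 mm, less than the 28 mm knob, so they passed over its top. I open, go lower and close again.

```bash
python3 -m crank '[0,0,0,0,0,0,70,0,0,0,0,0,0,70,0,0,0,0,0,0,70,0,0,0,0,0,-0.012,70, 0,0,0,0,0,0,70,0,0,0,0,0,0,20,0,0,0,0,0,0,20,0,0,0,0,0,0,20,0,0,0,0,0,0,20,0,0,0,0,0,0,20,0,0,0,0,0,0,20]' 50
```

```text
time_s: 3.8
position: [0.488, -0.1492, 0.0685]
tool_rot: [[0.603, -0.797, 0.002], [-0.797, -0.603, -0.001], [0.002, -0.001, -1.0]]
ft_force: [0.1, -1.0, 6.5]
grip_width: 0.0237
```

```bash
python3 -m crank '[0,0,0,0,0,0,20,0,0,0,0,0,0.004,20,0,0,0,0,0,0.004,20,0,0,0,0,0,0,20]' 50
python3 - <<'E'
from h import *
S=snap('side','s3.png')
a=cv2.imread('pics/s3.png')[90:220,250:390]
cv2.imwrite('pics/c4.png',cv2.resize(a,(700,650),interpolation=cv2.INTER_CUBIC)[:600])
o=observe();p=np.array(o['position'])
for d in(0,.014,-.005):print(d,proj(S,p+np.array(o['tool_rot'])[:,2]*d))
for z in(.058,.072,.086):print(z,proj(S,[.4854,-.1488,z]))
E
```

```text
time_s: 4.2
position: [0.4878, -0.1491, 0.0761]
tool_rot: [[0.603, -0.797, 0.001], [-0.797, -0.603, -0.001], [0.001, -0.0, -1.0]]
ft_force: [2.8, -4.0, -3.7]
grip_width: 0.0238
0 (np.float64(323.9558491587553), np.float64(160.28434175341073))
0.014 (np.float64(323.74370501113515), np.float64(164.3149731370595))
-0.005 (np.float64(324.03225445439557), np.float64(158.8326798247677))
0.058 (np.float64(324.4992194732849), np.float64(165.53563625148914))
0.072 (np.float64(324.71256678664764), np.float64(161.51597317234945))
0.086 (np.float64(324.92857289803635), np.float64(157.44621584973723))
```

View pics/c4.png

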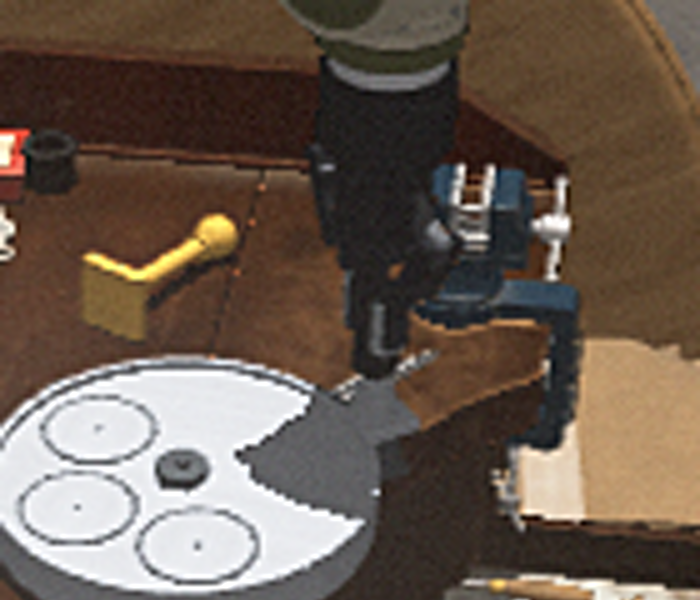

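The wrist force of −3.7 N in z matches the spring, so the grip holds the knob. I keep lifting in small steps.

```bash
python3 -m crank '[0,0,0,0,0,0.004,20,0,0,0,0,0,0.004,20,0,0,0,0,0,0,20]' 60; python3 -m crank '[0,0,0,0,0,0.001,20,0,0,0,0,0,0,20]' 60
```

```text
time_s: 4.55
position: [0.4878, -0.149, 0.0839]
tool_rot: [[0.603, -0.797, 0.001], [-0.797, -0.603, -0.001], [0.001, -0.0, -1.0]]
ft_force: [3.1, -3.7, -5.8]
grip_width: 0.0229
time_s: 4.75
position: [0.4878, -0.149, 0.0845]
tool_rot: [[0.603, -0.797, 0.0], [-0.797, -0.603, -0.0], [0.001, -0.0, -1.0]]
ft_force: [3.7, -3.3, -6.4]
grip_width: 0.023
```

Run:
```python
import numpy as np
for k in range(18):
    a=np.radians(217.2+5*k+2.5+90);c=2*.126*np.sin(np.radians(2.5));print(k,round(c*np.cos(a),4),round(c*np.sin(a),4))
```

```text
0 0.007 -0.0085
1 0.0077 -0.0078
2 0.0084 -0.0071
3 0.009 -0.0064
4 0.0095 -0.0055
5 0.0099 -0.0047
6 0.0103 -0.0038
7 0.0106 -0.0029
8 0.0108 -0.002
9 0.0109 -0.001
10 0.011 -0.0001
11 0.011 0.0009
12 0.0108 0.0019
13 0.0106 0.0028
14 0.0103 0.0037
15 0.01 0.0046
16 0.0095 0.0054
17 0.009 0.0063
```

```bash
python3 -m crank '[0,0,0.0873,0.007,-0.0085,0,20, 0,0,0.0873,0.0077,-0.0078,0,20, 0,0,0,0,0,0,20]'
```

```text
time_s: 5.05
position: [0.5022, -0.1651, 0.084]
tool_rot: [[0.733, -0.68, -0.001], [-0.68, -0.733, 0.001], [-0.002, -0.0, -1.0]]
ft_force: [0.4, -0.5, -5.9]
grip_width: 0.0238
```

```bash
python3 -m crank '[0,0,0.0873,0.0084,-0.0071,0,20, 0,0,0.0873,0.009,-0.0064,0,20, 0,0,0.0873,0.0095,-0.0055,0,20, 0,0,0.0873,0.0099,-0.0047,0,20, 0,0,0.0873,0.0103,-0.0038,0,20, 0,0,0.0873,0.0106,-0.0029,0,20, 0,0,0.0873,0.0108,-0.002,0,20, 0,0,0.0873,0.0109,-0.001,0,20, 0,0,0.0873,0.011,-0.0001,0,20, 0,0,0.0873,0.011,0.0009,0,20, 0,0,0.0873,0.0108,0.0019,0,20, 0,0,0.0873,0.0106,0.0028,0,20, 0,0,0,0,0,0,20]'
python3 - <<'E'
from h import *
snap('side','s4.png');snap('top','t4.png')
a=cv2.imread('pics/s4.png')[90:240,230:390];b=cv2.imread('pics/t4.png')[140:290,290:440]
cv2.imwrite('pics/c5.png',np.hstack([cv2.resize(a,(427,400)),cv2.resize(b,(370,400))]))
E
```

```text
time_s: 6.35
position: [0.6248, -0.1923, 0.0837]
tool_rot: [[0.956, 0.294, -0.002], [0.294, -0.956, 0.001], [-0.002, -0.001, -1.0]]
ft_force: [0.5, -1.2, -5.8]
grip_width: 0.0232
```

View pics/c5.png

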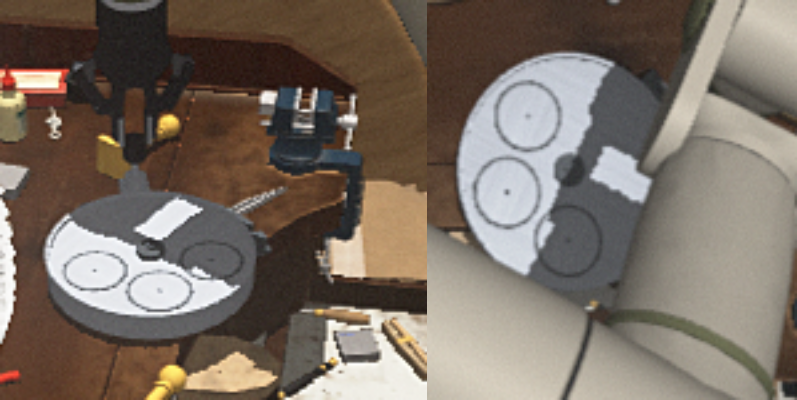

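```bash
python3 -m crank '[0,0,0.0873,0.0103,0.0037,0,20, 0,0,0.0873,0.01,0.0046,0,20, 0,0,0.0873,0.0095,0.0054,0,20, 0,0,0.0873,0.009,0.0063,0,20, 0,0,0,0,0,0,20, 0,0,0,0,0,0,20]'
python3 - <<'E'
from h import *
S=snap('side','s5.png');h=cv2.cvtColor(S['frame'],cv2.COLOR_RGB2GRAY);T=snap('top','t5.png')
for p in [[.5858,-.0726,.034]]: print(proj(S,p),proj(T,p))
c=np.array([.5858,-.0726])
for d in(57.2,127.2,197.2):
    q=np.r_[c+.066*np.array([np.cos(np.radians(d)),np.sin(np.radians(d))]),.034]
    for n,im in(('S',S),('T',T)):
        u,v=proj(im,q);g=cv2.cvtColor(im['frame'],cv2.COLOR_RGB2GRAY);u0,v0=int(round(u)),int(round(v));w=g[v0-5:v0+6,u0-5:u0+6].astype(int);k=np.unravel_index(w.argmin(),w.shape);print(d,n,round(u,1),round(v,1),'dark at',u0-5+k[1],v0-5+k[0],w.min(),int(np.median(w)), onz(im,u0-5+k[1],v0-5+k[0],.034).round(4))
E
```

```text
time_s: 7.05
position: [0.6628, -0.1725, 0.0843]
tool_rot: [[0.799, 0.601, -0.002], [0.601, -0.799, 0.001], [-0.001, -0.002, -1.0]]
ft_force: [-1.3, 2.4, -5.8]
grip_width: 0.0235
(np.float64(285.94124725153483), np.float64(184.28409664543372)) (np.float64(347.401616808391), np.float64(203.7163330435088))
57.2 S 269.8 194.8 dark at 270 195 128 234 [ 0.6208 -0.0164  0.034 ]
57.2 T 324.8 189.9 dark at 324 190 146 209 [ 0.6213 -0.015   0.034 ]
127.2 S 297.0 196.9 dark at 298 194 81 234 [ 0.5451 -0.0336  0.034 ]
127.2 T 326.7 219.8 dark at 331 222 78 213 [ 0.5403 -0.0305  0.034 ]
197.2 S 308.9 182.4 dark at 314 177 58 94 [ 0.5117 -0.1207  0.034 ]
197.2 T 356.1 228.8 dark at 356 229 66 88 [ 0.5223 -0.0918  0.034 ]
```

```bash
python3 -m crank '[0,0,0,0,0,-0.004,20,0,0,0,0,0,0,20,0,0,0,0,0,0,20]'; python3 -m crank '[0,0,0,0,0,-0.004,20,0,0,0,0,0,0,20,0,0,0,0,0,0,20]'
```

```text
time_s: 7.45
position: [0.663, -0.1727, 0.0803]
tool_rot: [[0.797, 0.603, -0.002], [0.603, -0.797, 0.001], [-0.001, -0.002, -1.0]]
ft_force: [-4.8, 2.9, -5.5]
grip_width: 0.023
time_s: 7.75
position: [0.6632, -0.1726, 0.0765]
tool_rot: [[0.797, 0.604, -0.002], [0.604, -0.797, 0.001], [-0.001, -0.002, -1.0]]
ft_force: [-5.1, 3.8, -4.2]
grip_width: 0.023
```

```bash
python3 -m crank '[0,0,0,0,0,-0.004,20,0,0,0,0,0,-0.003,20,0,0,0,0,0,0,20]';  python3 -m crank '[0,0,0,0,0,0,60,0,0,0,0,0,0,60,0,0,0,0,0,0,60,0,0,0,0,0,0,60]'; python3 -m crank '[0,0,0,0,0,0.045,60,0,0,0,0,0,0.045,60,0,0,0,0,0,0.045,60,0,0,0,0,0,0,60]'
```

```text
time_s: 8.05
position: [0.6632, -0.1726, 0.0694]
tool_rot: [[0.797, 0.604, -0.002], [0.604, -0.797, 0.001], [-0.001, -0.002, -1.0]]
ft_force: [-4.4, 4.4, -3.6]
grip_width: 0.0233
time_s: 8.45
position: [0.6643, -0.1735, 0.0704]
tool_rot: [[0.797, 0.604, 0.002], [0.604, -0.797, -0.001], [0.001, 0.002, -1.0]]
ft_force: [-0.4, 0.5, 1.1]
grip_width: 0.0513
time_s: 8.85
position: [0.6659, -0.174, 0.2126]
tool_rot: [[0.797, 0.604, 0.013], [0.604, -0.797, -0.006], [0.007, 0.012, -1.0]]
ft_force: [0.6, -0.1, -0.2]
grip_width: 0.0512
```

```bash
cat >> h.py <<'E'
def axes(im,xlo=.3,xhi=.8,amin=200):
    # lying posts: ball centre & direction (foot->ball), using both ends' widths
    out=[]
    h=cv2.cvtColor(im['frame'],cv2.COLOR_RGB2HSV);m=cv2.inRange(h,(15,110,90),(32,255,255));m=cv2.morphologyEx(m,cv2.MORPH_CLOSE,np.ones((3,3)))
    n,l,s,c=cv2.connectedComponentsWithStats(m)
    for i in range(1,n):
        if not amin<s[i,4]<1500: continue
        v,u=np.nonzero(l==i);P=np.array([onz(im,a,b,.018)[:2] for a,b in zip(u,v)])
        mu=P.mean(0);w=np.linalg.svd(P-mu,full_matrices=False)[2][0];t=(P-mu)@w;y=(P-mu)@np.array([-w[1],w[0]])
        lo=np.ptp(y[t<t.min()+.02]);hi=np.ptp(y[t>t.max()-.02])
        if hi>lo: w=-w;t=-t
        st=(t>t.max()-.028);b=P[st].mean(0);ft=P[t<t.min()+.015].mean(0);d=(b-ft)/np.linalg.norm(b-ft)
        out.append((s[i,4],b.round(4),ft.round(4),d.round(3),round(float(np.ptp(t)),3),np.round(proj(im,np.r_[b,.018]))))
    return out
E
python3 - <<'E'
from h import *
for n in('top','side'):
    im=snap(n,n+'6.png');print(n)
    for a in axes(im):print(*a)
a=cv2.imread('pics/side6.png')[90:330,200:400];b=cv2.imread('pics/top6.png')[130:310,130:490]
cv2.imwrite('pics/c6.png',np.hstack([cv2.resize(a,(300,360)),cv2.resize(b,(500,250),interpolation=cv2.INTER_AREA).repeat(1,0) if 0 else cv2.copyMakeBorder(cv2.resize(b,(500,250)),0,110,0,0,0)]))
E
```

```text
top
458 [0.5358 0.1008] [0.5728 0.207 ] [-0.329 -0.944] 0.134 [278. 225.]
489 [0.4812 0.3152] [0.5284 0.422 ] [-0.404 -0.915] 0.139 [193. 248.]
side
916 [ 0.926 -0.997] [ 0.9195 -0.6179] [ 0.017 -1.   ] 0.406 [246.  55.]
266 [ 0.613 -0.367] [ 0.6514 -0.2384] [-0.286 -0.958] 0.156 [293. 135.]
525 [0.5336 0.0995] [0.5683 0.2186] [-0.28 -0.96] 0.148 [294. 230.]
694 [0.4811 0.3143] [0.5262 0.4238] [-0.381 -0.925] 0.141 [302. 296.]
```

View pics/c6.png

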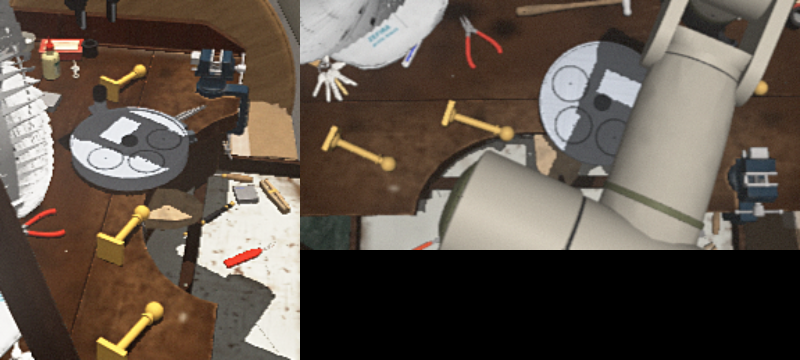

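```bash
python3 -m crank '[0,0,-0.1406,-0.0187,0.0391,0,70, 0,0,-0.1406,-0.0187,0.0391,0,70, 0,0,-0.1406,-0.0187,0.0391,0,70, 0,0,-0.1406,-0.0187,0.0391,0,70, 0,0,-0.1406,-0.0187,0.0391,0,70, 0,0,-0.1406,-0.0187,0.0391,0,70, 0,0,-0.1406,-0.0187,0.0391,0,70, 0,0,0,0,0,0,70,0,0,0,0,0,0,70]' 25
```

```text
time_s: 9.85
position: [0.5324, 0.1012, 0.2038]
tool_rot: [[0.945, -0.327, -0.002], [-0.327, -0.945, -0.0], [-0.002, 0.001, -1.0]]
ft_force: [-0.6, -0.4, -0.3]
grip_width: 0.0599
```

```bash
python3 -m crank '[0,0,0,0.0025,-0.0005,-0.045,70, 0,0,0,0,0,-0.045,70, 0,0,0,0,0,-0.04,70, 0,0,0,0,0,-0.03,70,0,0,0,0,0,-0.018,70,0,0,0,0,0,0,70,0,0,0,0,0,0,70]' 25
```

```text
time_s: 10.55
position: [0.5359, 0.0993, 0.0267]
tool_rot: [[0.944, -0.33, -0.0], [-0.33, -0.944, -0.0], [-0.0, 0.0, -1.0]]
ft_force: [-0.5, 0.2, 1.4]
grip_width: 0.0599
```

```bash
python3 -m crank '[0,0,0,0,0,-0.0095,70,0,0,0,0,0,0,70]' 25;  python3 -m crank '[0,0,0,0,0,0,15,0,0,0,0,0,0,15,0,0,0,0,0,0,15,0,0,0,0,0,0,15,0,0,0,0,0,0,15,0,0,0,0,0,0,15]' 25
```

```text
time_s: 10.75
position: [0.5354, 0.1, 0.017]
tool_rot: [[0.944, -0.33, -0.0], [-0.33, -0.944, -0.0], [-0.0, 0.0, -1.0]]
ft_force: [0.0, 0.3, -0.2]
grip_width: 0.0601
time_s: 11.35
position: [0.5354, 0.1002, 0.0173]
tool_rot: [[0.944, -0.329, 0.0], [-0.329, -0.944, 0.0], [0.0, -0.0, -1.0]]
ft_force: [0.6, -0.4, 0.3]
grip_width: 0.0129
```

Run:
```python
from h import *
S=snap('side','s7.png');T=snap('top','t7.png')
a=cv2.imread('pics/s7.png')[180:280,220:340]
cv2.imwrite('pics/c7.png',cv2.resize(a,(720,600),interpolation=cv2.INTER_CUBIC))
o=observe();p=np.array(o['position'])
for d in(0,.014):print(d,(np.array(proj(S,p+np.array(o['tool_rot'])[:,2]*d))-[220,180])*6)
for a in axes(S,amin=150):print(*a)
```

```text
0 [442.27687329 304.24133387]
0.014 [442.12543178 328.24640511]
476 [0.5335 0.1054] [0.5687 0.2186] [-0.297 -0.955] 0.143 [294. 232.]
707 [0.4802 0.3138] [0.5265 0.424 ] [-0.387 -0.922] 0.142 [303. 296.]
```

View pics/c7.png

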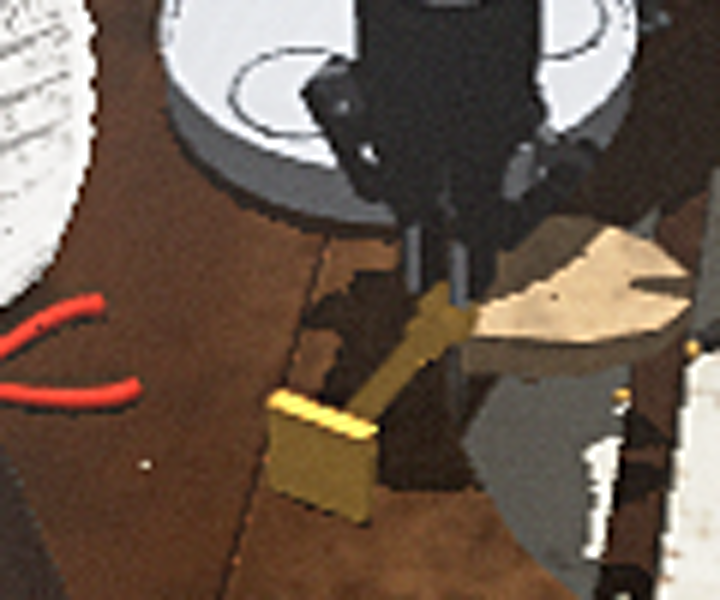

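The tips closed just above the ball at about crop (440,300), so they sit higher than the nominal 14 mm ahead of the TCP. I open, go lower stepwise and watch the force.

```bash
python3 -m crank '[0,0,0,0,0,0,60,0,0,0,0,0,0,60,0,0,0,0,0,0,60,0,0,0,0,0,-0.008,60,0,0,0,0,0,0,60]' 25;  python3 -m crank '[0,0,0,0,0,0,15,0,0,0,0,0,0,15,0,0,0,0,0,0,15,0,0,0,0,0,0,15,0,0,0,0,0,0,15]' 25
```

```text
time_s: 11.95
position: [0.5348, 0.1002, 0.0082]
tool_rot: [[0.944, -0.33, -0.002], [-0.33, -0.944, 0.0], [-0.002, 0.001, -1.0]]
ft_force: [0.6, -0.0, 0.1]
grip_width: 0.0512
time_s: 12.45
position: [0.5355, 0.1002, 0.0093]
tool_rot: [[0.944, -0.33, 0.0], [-0.33, -0.944, 0.0], [0.0, -0.0, -1.0]]
ft_force: [0.1, -0.0, -0.4]
grip_width: 0.0204
```

```bash
python3 -m crank '[0,0,0,0,0,0,60,0,0,0,0,0,0,60,0,0,0,0,0,0,60,0,0,0,0,0,-0.006,60,0,0,0,0,0,-0.006,60,0,0,0,0,0,0,60]' 25;  python3 -m crank '[0,0,0,0,0,0,15,0,0,0,0,0,0,15,0,0,0,0,0,0,15,0,0,0,0,0,0,15,0,0,0,0,0,0,15]' 25
```

```text
time_s: 13.05
position: [0.5348, 0.1002, -0.0039]
tool_rot: [[0.944, -0.33, -0.002], [-0.33, -0.944, 0.0], [-0.002, 0.001, -1.0]]
ft_force: [-0.2, 0.3, -0.4]
grip_width: 0.0511
time_s: 13.55
position: [0.5355, 0.1002, -0.0027]
tool_rot: [[0.944, -0.33, 0.0], [-0.33, -0.944, -0.0], [0.0, -0.0, -1.0]]
ft_force: [-0.3, 0.4, 0.5]
grip_width: 0.0259
```

```bash
python3 -m crank '[0,0,0,0,0,0,15,0,0,0,0,0,0,15,0,0,0,0,0,0,15]' 25
python3 - <<'E'
from h import *
S=snap('side','s8.png')
a=cv2.imread('pics/s8.png')[180:280,220:340]
cv2.imwrite('pics/c8.png',cv2.resize(a,(720,600),interpolation=cv2.INTER_CUBIC))
E
```

```text
time_s: 13.85
position: [0.5355, 0.1002, -0.0027]
tool_rot: [[0.944, -0.33, 0.0], [-0.33, -0.944, -0.0], [0.0, -0.0, -1.0]]
ft_force: [0.4, -0.6, 1.1]
grip_width: 0.0262
```

View pics/c8.png

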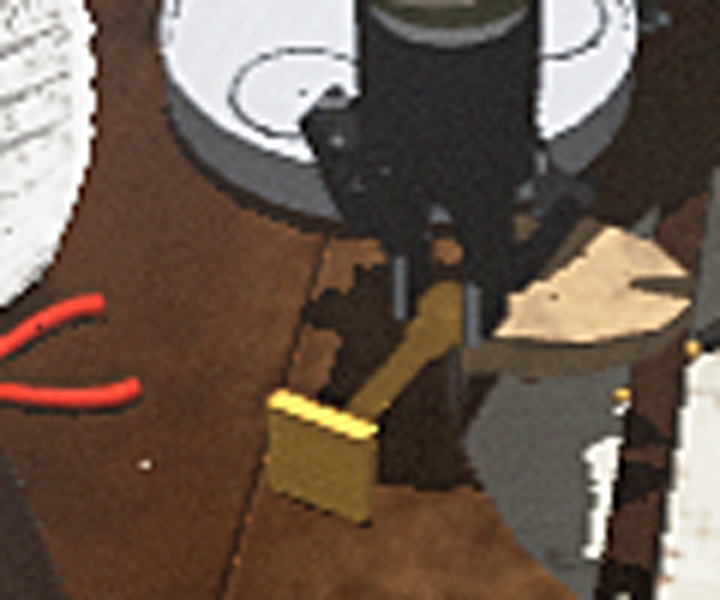

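```bash
python3 -m crank '[0,0,0,0,0,0,45,0,0,0,0,0,0,45,0,0,0,0,0,-0.004,45,0,0,0,0,0,0,45]' 25;  python3 -m crank '[0,0,0,0,0,0,15,0,0,0,0,0,0,15,0,0,0,0,0,0,15,0,0,0,0,0,0,15,0,0,0,0,0,0,15]' 25
```

```text
time_s: 14.3
position: [0.5351, 0.1002, -0.0074]
tool_rot: [[0.944, -0.329, -0.001], [-0.329, -0.944, 0.0], [-0.001, 0.0, -1.0]]
ft_force: [0.6, -0.6, -0.6]
grip_width: 0.0383
time_s: 14.8
position: [0.5354, 0.1002, -0.0068]
tool_rot: [[0.944, -0.329, -0.0], [-0.329, -0.944, -0.0], [-0.0, 0.0, -1.0]]
ft_force: [0.8, -0.2, 0.0]
grip_width: 0.0261
```

```bash
cat >> h.py <<'E'
def tip(d,n=16):
    a=np.radians(np.linspace(11.2,78.8,n+1));s=np.r_[0,.0016+.116-.1183*np.cos(a)];z=np.r_[0,.1183*np.sin(a)-.014]
    for ds,dz in zip(np.diff(s),np.diff(z)): print(','.join(str(round(float(v),4)) for v in(-d[0]*ds,-d[1]*ds,dz)))
E
python3 -c "
from h import *
tip((-.33,-.944))"
```

```text
0.0005,0.0015,0.009
0.0007,0.0019,0.0085
0.0009,0.0025,0.0083
0.0011,0.0031,0.0081
0.0013,0.0036,0.0078
0.0014,0.0041,0.0075
0.0016,0.0047,0.0072
0.0018,0.0051,0.0068
0.002,0.0056,0.0064
0.0021,0.006,0.0059
0.0022,0.0064,0.0054
0.0024,0.0068,0.0049
0.0025,0.0071,0.0044
0.0026,0.0074,0.0038
0.0027,0.0076,0.0032
0.0027,0.0079,0.0026
0.0028,0.008,0.002
```

```bash
python3 -m crank '[0,0,0,0.0005,0.0015,0.009,15, 0,0,0,0.0007,0.0019,0.0085,15, 0,0,0,0.0009,0.0025,0.0083,15, 0,0,0,0.0011,0.0031,0.0081,15, 0,0,0,0,0,0,15]'
python3 - <<'E'
from h import *
S=snap('side','s9.png')
a=cv2.imread('pics/s9.png')[180:280,220:340]
cv2.imwrite('pics/c9.png',cv2.resize(a,(720,600),interpolation=cv2.INTER_CUBIC))
E
```

```text
time_s: 15.3
position: [0.5392, 0.1096, 0.0285]
tool_rot: [[0.944, -0.329, 0.002], [-0.329, -0.944, -0.0], [0.002, -0.001, -1.0]]
ft_force: [-0.9, 0.8, -1.0]
grip_width: 0.0259
```

View pics/c9.png

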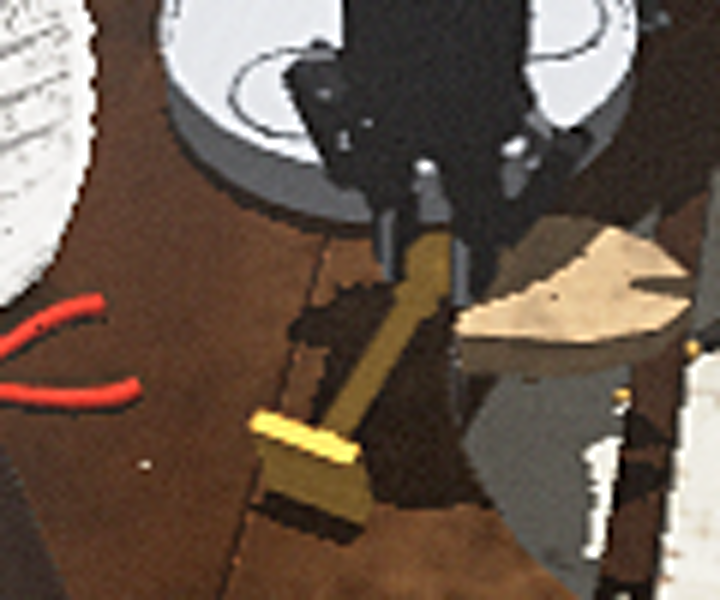

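The post is tipping with its foot edge still at (365,525), the same place as before. I continue along the arc.

```bash
python3 -m crank '[0,0,0,0.0013,0.0036,0.0078,15, 0,0,0,0.0014,0.0041,0.0075,15, 0,0,0,0.0016,0.0047,0.0072,15, 0,0,0,0.0018,0.0051,0.0068,15, 0,0,0,0.002,0.0056,0.0064,15, 0,0,0,0.0021,0.006,0.0059,15, 0,0,0,0.0022,0.0064,0.0054,15, 0,0,0,0.0024,0.0068,0.0049,15, 0,0,0,0,0,0,15]'; python3 -m crank '[0,0,0,0.0025,0.0071,0.0044,15,0,0,0,0.0026,0.0074,0.0038,15, 0,0,0,0.0027,0.0076,0.0032,15, 0,0,0,0.0027,0.0079,0.0026,15, 0,0,0,0.0028,0.008,0.001,15, 0,0,0,0,0,0,15]';python3 - <<'E'
from h import *
S=snap('side','s10.png');T=snap('top','t10.png')
a=cv2.imread('pics/s10.png')[170:290,220:340];b=cv2.imread('pics/t10.png')[150:270,180:300]
cv2.imwrite('pics/c10.png',np.hstack([cv2.resize(x,(400,400),interpolation=cv2.INTER_CUBIC)for x in(a,b)]))
E
```

```text
time_s: 16.25
position: [0.5539, 0.1524, 0.0797]
tool_rot: [[0.944, -0.329, 0.001], [-0.329, -0.944, 0.0], [0.001, -0.001, -1.0]]
ft_force: [0.0, -0.5, -0.0]
grip_width: 0.0256
time_s: 16.85
position: [0.5675, 0.1905, 0.0947]
tool_rot: [[0.944, -0.329, 0.002], [-0.329, -0.944, 0.0], [0.002, -0.001, -1.0]]
ft_force: [-1.2, -1.7, 4.7]
grip_width: 0.0263
```

View pics/c10.png

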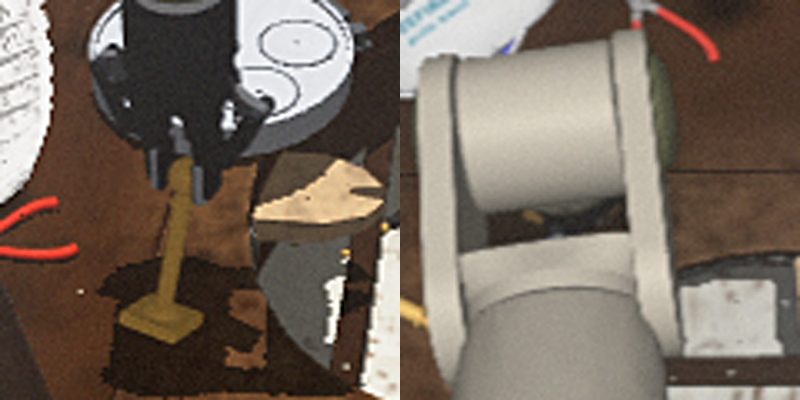

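The post is nearly upright with its foot on the bench at about crop (162,320). Lifting it upright and carrying it to the far left station.

```bash
python3 -m crank '[0,0,0,0,0,0.01,15,0,0,0,0,0,0.015,15,0,0,0,0,0,0.015,15,0,0,0,0,0,0.012,15,0,0,0,0,0,0,15,0,0,0,0,0,0,15]'
python3 -m crank '[0,0,0,0.0054,-0.0208,0,15,0,0,0,0.0054,-0.0208,0,15,0,0,0,0.0054,-0.0208,0,15,0,0,0,0.0054,-0.0208,0,15,0,0,0,0.0054,-0.0208,0,15,0,0,0,0.0054,-0.0208,0,15,0,0,0,0.0054,-0.0208,0,15,0,0,0,0.0054,-0.0208,0,15,0,0,0,0.0054,-0.0208,0,15,0,0,0,0.0054,-0.0208,0,15,0,0,0,0,0,0,15,0,0,0,0,0,0,15,0,0,0,0,0,0,15]'
python3 - <<'E'
from h import *
S=snap('side','s11.png');T=snap('top','t11.png')
for n,im in(('S',S),('T',T)):
    h=cv2.cvtColor(im['frame'],cv2.COLOR_RGB2HSV);m=cv2.inRange(h,(15,90,50),(32,255,255));nn,l,s,c=cv2.connectedComponentsWithStats(m)
    print(n,[(s[i].tolist(),c[i].round(1).tolist()) for i in range(1,nn) if 60<s[i,4]<2000])
a=cv2.imread('pics/s11.png')[130:250,210:350];b=cv2.imread('pics/t11.png')[120:240,280:420]
cv2.imwrite('pics/c11.png',np.hstack([cv2.resize(x,(400,343),interpolation=cv2.INTER_CUBIC)for x in(a,b)]))
E
```

```text
time_s: 17.55
position: [0.5664, 0.1894, 0.1456]
tool_rot: [[0.944, -0.33, -0.001], [-0.33, -0.944, 0.0], [-0.001, 0.0, -1.0]]
ft_force: [-1.2, -0.7, -3.6]
grip_width: 0.0258
time_s: 18.85
position: [0.6203, -0.0176, 0.1455]
tool_rot: [[0.944, -0.329, -0.001], [-0.329, -0.944, 0.001], [-0.001, -0.0, -1.0]]
ft_force: [-0.3, 0.6, -3.8]
grip_width: 0.0261
S [([206, 56, 47, 41, 548], [229.0, 81.7]), ([288, 133, 10, 10, 61], [292.9, 137.6]), ([258, 140, 23, 58, 395], [269.0, 176.0]), ([528, 156, 17, 18, 77], [536.2, 163.0]), ([373, 209, 20, 24, 121], [382.7, 220.3]), ([264, 290, 45, 52, 714], [283.4, 317.4]), ([190, 333, 18, 17, 175], [198.2, 341.2])]
T [([414, 163, 54, 36, 523], [438.7, 181.6]), ([145, 220, 55, 34, 537], [170.5, 237.5])]
```

View pics/c11.png

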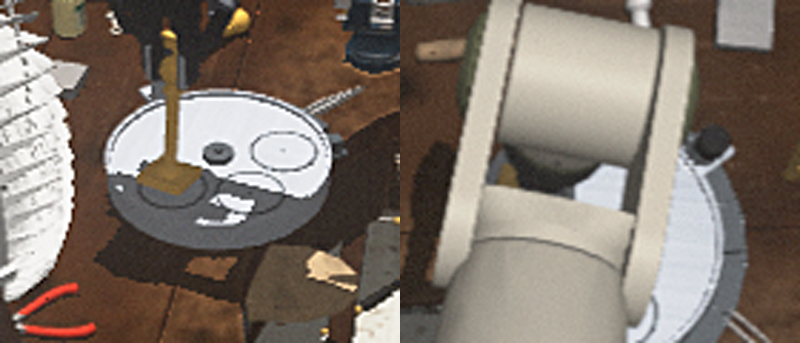

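The post hangs plumb, ball at (170,50) and foot at (170,180), over its ring. Next I centre and lower it.

```bash
python3 -m crank '[0,0,0,0.0013,0.0005,-0.006,15,0,0,0,0,0,-0.006,15,0,0,0,0,0,0,15,0,0,0,0,0,0,15]'; python3 -m crank '[0,0,0,0,0,-0.002,15,0,0,0,0,0,0,15,0,0,0,0,0,0,15]';python3 -m crank '[0,0,0,0,0,-0.002,15,0,0,0,0,0,0,15,0,0,0,0,0,0,15]'
python3 - <<'E'
from h import *
S=snap('side','s12.png');o=observe();p=o['position']
for z in(.034,.044,.15):print(z,np.round(proj(S,[p[0],p[1],z]),1))
h=cv2.cvtColor(S['frame'],cv2.COLOR_RGB2HSV);m=cv2.inRange(h,(15,90,50),(32,255,255));nn,l,s,c=cv2.connectedComponentsWithStats(m)
i=[i for i in range(1,nn) if abs(c[i][0]-269)<8 and 160<c[i][1]<200][0];mm=l==i
for v in range(s[i,1],s[i,1]+s[i,3],3): u=np.nonzero(mm[v])[0];print(v,u.min(),u.max())
E
```

```text
time_s: 19.35
position: [0.6219, -0.0179, 0.1337]
tool_rot: [[0.944, -0.329, -0.001], [-0.329, -0.944, 0.0], [-0.001, 0.0, -1.0]]
ft_force: [-0.9, 0.1, -2.9]
grip_width: 0.0261
time_s: 19.65
position: [0.622, -0.0181, 0.1321]
tool_rot: [[0.944, -0.33, 0.0], [-0.33, -0.944, -0.0], [0.0, 0.0, -1.0]]
ft_force: [-0.8, 0.5, -2.3]
grip_width: 0.026
time_s: 19.95
position: [0.6226, -0.018, 0.1313]
tool_rot: [[0.944, -0.33, 0.002], [-0.33, -0.944, -0.0], [0.002, -0.0, -1.0]]
ft_force: [0.2, 1.6, 5.7]
grip_width: 0.0258
0.034 [269.5 194.6]
0.044 [269.4 191.7]
0.15 [268.3 159.6]
153 270 271
156 266 270
159 265 270
162 267 270
165 267 271
168 268 271
171 268 271
174 268 271
177 268 271
180 268 271
183 268 271
186 268 271
189 264 273
192 261 280
195 259 278
198 262 275
201 271 272
```

```bash
python3 -m crank '[0,0,0,0,0,0.0005,15,0,0,0,0,0,0,40,0,0,0,0,0,0,45,0,0,0,0,0,0,45,0,0,0,0,0,0,45]'; python3 -m crank '[0,0,0,0,0,0.03,45,0,0,0,0,0,0.045,45,0,0,0,0,0,0.03,45,0,0,0,-0.01,0.04,0,45,0,0,0,-0.02,0.045,0,45,0,0,0,-0.02,0.045,0,45,0,0,0,-0.02,0.045,0,45,0,0,0,0,0,0,45,0,0,0,0,0,0,45]'
python3 - <<'E'
from h import *
for n in('top','side'):
    im=snap(n,n+'13.png');print(n)
    for a in axes(im,amin=180):print(*a)
    for z in(.034,.15): print(z,np.round(proj(im,[.6216,-.0171,z]),1))
    h=cv2.cvtColor(im['frame'],cv2.COLOR_RGB2HSV);m=cv2.inRange(h,(15,90,50),(32,255,255));nn,l,s,c=cv2.connectedComponentsWithStats(m)
    q=proj(im,[.6216,-.0171,.09])
    for i in range(1,nn):
        if np.hypot(*(c[i]-q))<25 and s[i,4]>50: print('standing',s[i],c[i].round(1))
E
```

```text
time_s: 20.5
position: [0.622, -0.0181, 0.1303]
tool_rot: [[0.944, -0.33, -0.0], [-0.33, -0.944, 0.0], [-0.0, 0.0, -1.0]]
ft_force: [0.7, 0.2, 0.0]
grip_width: 0.0386
time_s: 21.4
position: [0.5517, 0.1578, 0.2357]
tool_rot: [[0.945, -0.328, 0.0], [-0.328, -0.945, -0.0], [0.0, 0.0, -1.0]]
ft_force: [0.7, -1.1, 0.1]
grip_width: 0.0387
top
388 [ 0.6142 -0.3627] [ 0.6693 -0.2743] [-0.53  -0.848] 0.126 [461. 192.]
339 [ 0.648  -0.0208] [ 0.6117 -0.0058] [ 0.925 -0.381] 0.064 [326. 181.]
382 [0.4888 0.3351] [0.5286 0.4221] [-0.416 -0.91 ] 0.119 [185. 245.]
0.034 [324.8 189.9]
0.15 [328.7 180.5]
standing [312 175  22  26 378] [323.  187.5]
side
1453 [ 0.8938 -1.0479] [ 0.7945 -0.6225] [ 0.227 -0.974] 0.455 [255.  51.]
348 [ 0.6743 -0.2148] [ 0.6219 -0.0137] [ 0.252 -0.968] 0.232 [266. 159.]
708 [0.4814 0.3131] [0.5252 0.4261] [-0.361 -0.932] 0.145 [302. 296.]
0.034 [269.8 194.8]
0.15 [268.6 159.9]
standing [258 156  23  47 360] [268.3 184.7]
```

B stands centred on its ring. Next is post A, gripped with the tool tilted 20° so the wrist leans away from the fan.

```bash
python3 -m crank '[0,0,-0.08,0,0,0,65, 0.0799,-0.0353,0,-0.021,0.031,-0.031,65, 0.0799,-0.0353,0,-0.021,0.031,-0.031,65, 0.0799,-0.0353,0,-0.021,0.031,-0.031,65, 0.0799,-0.0353,0,-0.021,0.031,-0.031,65,0,0,0,0,0,0,65,0,0,0,0,0,0,65]' 25
python3 - <<'E'
from h import *
o=observe();R=np.array(o['tool_rot']);z=R[:,2];ball=np.array([.4812,.3145,.014]);p=np.array(o['position'])
print(z, 'to grasp',ball+.017*z-p,'perp', R[:,0])
# remaining plan: tilt 20->34 while tipping
d=np.array([-.404,-.915]);n=16
a=np.radians(np.linspace(11.2,78.8,n+1));s=np.r_[0,.0016+.116-.1183*np.cos(a)];h=np.r_[0,.1183*np.sin(a)-.014]
th=np.radians(np.linspace(20,34,n+2))
P=np.array([[-d[0]*(si+.017*np.sin(t)),-d[1]*(si+.017*np.sin(t)),hi-.017*np.cos(t)] for si,hi,t in zip(s,h,th)])
print(np.diff(th)[0],np.diff(th)[0]*np.array([.915,-.404]));print(np.diff(P,axis=0).round(4))
E
```

```text
time_s: 22.2
position: [0.4687, 0.2801, 0.1113]
tool_rot: [[0.914, -0.381, 0.138], [-0.405, -0.859, 0.312], [-0.0, -0.341, -0.94]]
ft_force: [0.3, -0.1, 0.7]
grip_width: 0.0558
[ 0.13785632  0.31222241 -0.93995362] to grasp [ 0.01487961  0.03967462 -0.11327454] perp [ 9.14385423e-01 -4.04844614e-01 -3.69969022e-04]
0.014373299722306276 [ 0.01315157 -0.00580681]
[[0.0007 0.0016 0.0091]
 [0.0009 0.002  0.0086]
 [0.0012 0.0026 0.0084]
 [0.0014 0.0032 0.0082]
 [0.0016 0.0037 0.0079]
 [0.0019 0.0042 0.0076]
 [0.0021 0.0047 0.0073]
 [0.0023 0.0052 0.0069]
 [0.0025 0.0056 0.0065]
 [0.0027 0.006  0.006 ]
 [0.0028 0.0064 0.0056]
 [0.003  0.0068 0.0051]
 [0.0031 0.0071 0.0045]
 [0.0033 0.0074 0.0039]
 [0.0034 0.0076 0.0034]
 [0.0034 0.0078 0.0028]
 [0.0035 0.008  0.0021]]
```

```bash
python3 -m crank '[0,0,0,0.0047,0.0126,-0.036,65, 0,0,0,0.0047,0.0126,-0.036,65, 0,0,0,0.0034,0.0091,-0.026,65,0,0,0,0,0,0,65]' 25
python3 -m crank '[0,0,0,0.002,0.0054,-0.0145,60,0,0,0,0,0,0,60,0,0,0,0,0,0,60]' 25
python3 -m crank '[0,0,0,0,0,0,15,0,0,0,0,0,0,15,0,0,0,0,0,0,15,0,0,0,0,0,0,15,0,0,0,0,0,0,15,0,0,0,0,0,0,15,0,0,0,0,0,0,15]' 25
```

```text
time_s: 22.6
position: [0.4821, 0.3149, 0.0117]
tool_rot: [[0.915, -0.381, 0.136], [-0.404, -0.86, 0.312], [-0.002, -0.341, -0.94]]
ft_force: [-0.0, -0.5, -0.1]
grip_width: 0.0557
time_s: 22.9
position: [0.4842, 0.3203, 0.0006]
tool_rot: [[0.915, -0.379, 0.141], [-0.404, -0.859, 0.314], [0.002, -0.344, -0.939]]
ft_force: [0.3, -0.6, 1.6]
grip_width: 0.051
time_s: 23.6
position: [0.4835, 0.3205, 0.0002]
tool_rot: [[0.915, -0.379, 0.14], [-0.404, -0.859, 0.313], [0.002, -0.343, -0.939]]
ft_force: [-0.8, -2.5, 6.7]
grip_width: 0.0257
```

```bash
python3 -m crank '[0.0132,-0.0058,0,0.0007,0.0016,0.0091,15, 0.0132,-0.0058,0,0.0009,0.002,0.0086,15, 0.0132,-0.0058,0,0.0012,0.0026,0.0084,15, 0.0132,-0.0058,0,0.0014,0.0032,0.0082,15, 0,0,0,0,0,0,15]' 25
python3 - <<'E'
from h import *
S=snap('side','s14.png');o=observe();R=np.array(o['tool_rot']);b=np.array(o['position'])-.017*R[:,2];print('ball exp',b,np.round(proj(S,b)))
for a in axes(S):print(*a)
E
```

```text
time_s: 24.1
position: [0.4874, 0.3304, 0.0345]
tool_rot: [[0.915, -0.37, 0.161], [-0.404, -0.84, 0.363], [0.001, -0.397, -0.918]]
ft_force: [0.6, 0.4, -2.2]
grip_width: 0.0261
ball exp [0.48444177 0.32405089 0.04949078] [300. 290.]
653 [ 0.6146 -0.3667] [ 0.6258 -0.0144] [-0.032 -0.999] 0.376 [293. 135.]
292 [ 0.2992 -0.2031] [ 0.3499 -0.0997] [-0.44  -0.898] 0.142 [388. 172.]
635 [0.4881 0.2888] [0.5254 0.4254] [-0.264 -0.965] 0.168 [301. 287.]
```

```bash
python3 -m crank '[0.0132,-0.0058,0,0.0016,0.0037,0.0079,15, 0.0132,-0.0058,0,0.0019,0.0042,0.0076,15, 0.0132,-0.0058,0,0.0021,0.0047,0.0073,15, 0.0132,-0.0058,0,0.0023,0.0052,0.0069,15, 0.0132,-0.0058,0,0.0025,0.0056,0.0065,15, 0.0132,-0.0058,0,0.0027,0.006,0.006,15, 0,0,0,0,0,0,15]' 25
python3 -m crank '[0.0132,-0.0058,0,0.0028,0.0064,0.0056,15,0.0132,-0.0058,0,0.003,0.0068,0.0051,15, 0.0132,-0.0058,0,0.0031,0.0071,0.0045,15, 0.0132,-0.0058,0,0.0033,0.0074,0.0039,15, 0.0132,-0.0058,0,0.0034,0.0076,0.0034,15,0,0,0,0,0,0,15]' 25
python3 - <<'E'
from h import *
S=snap('side','s15.png');o=observe();R=np.array(o['tool_rot']);b=np.array(o['position'])-.017*R[:,2];print('ball exp',b,np.round(proj(S,b)))
a=cv2.imread('pics/s15.png')[130:380,170:420];T=snap('top','t15.png');b=cv2.imread('pics/t15.png')[100:300,80:280]
cv2.imwrite('pics/c15.png',np.hstack([cv2.resize(x,(400,400),interpolation=cv2.INTER_CUBIC)for x in(a,b)]))
E
```

```text
time_s: 24.85
position: [0.5006, 0.3601, 0.0763]
tool_rot: [[0.915, -0.355, 0.192], [-0.404, -0.805, 0.434], [0.001, -0.475, -0.88]]
ft_force: [0.6, -0.4, -0.6]
grip_width: 0.0258
time_s: 25.45
position: [0.5164, 0.3956, 0.0988]
tool_rot: [[0.915, -0.34, 0.218], [-0.404, -0.772, 0.492], [0.001, -0.538, -0.843]]
ft_force: [-0.6, -3.4, 6.3]
grip_width: 0.0247
ball exp [0.5125117  0.38679953 0.11290771] [283. 290.]
```

View pics/c15.png

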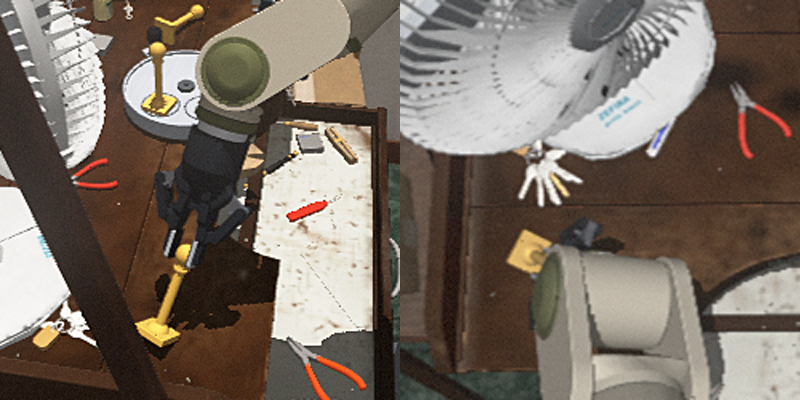

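Post A is nearly upright with its foot down at crop (157,330), the wrist is clear of the fan, and B still stands. I finish the tip, lift slightly and carry it across.

```bash
python3 -m crank '[0,0,0,0.0034,0.0078,0.0035,15,0,0,0,0.0035,0.008,0.003,15,0,0,0,0,0,0,15,0,0,0,0,0,0.01,15,0,0,0,0,0,0.01,15,0,0,0,0,0,0,15,0,0,0,0,0,0,15]' 25
python3 -m crank '[0,0,0,0,-0.02,0,15,0,0,0,0,-0.022,0,15,0,0,0,0,-0.022,0,15,0,0,0,0,-0.022,0,15,0,0,0,0,-0.022,0,15,0,0,0,0,-0.022,0.01,15,0,0,0,0,-0.022,0.01,15,0,0,0,0,-0.02,0.01,15,0,0,0,0,0,0,15,0,0,0,0,0,0,15,0,0,0,0,0,0,15]'
python3 - <<'E'
from h import *
S=snap('side','s16.png');o=observe();R=np.array(o['tool_rot']);b=np.array(o['position'])-.017*R[:,2];print('ball exp',b,np.round(proj(S,b)), 'foot',np.round(proj(S,b-[0,0,.116])))
h=cv2.cvtColor(S['frame'],cv2.COLOR_RGB2HSV);m=cv2.inRange(h,(15,90,50),(32,255,255));nn,l,s,c=cv2.connectedComponentsWithStats(m)
for i in range(1,nn):
    if 200<s[i,4]<1500: print(s[i],c[i].round(1))
E
```

```text
time_s: 26.25
position: [0.5226, 0.4105, 0.1249]
tool_rot: [[0.915, -0.341, 0.217], [-0.404, -0.772, 0.491], [0.0, -0.536, -0.844]]
ft_force: [-0.0, -0.0, -0.6]
grip_width: 0.0129
time_s: 27.35
position: [0.5222, 0.2393, 0.1539]
tool_rot: [[0.915, -0.341, 0.215], [-0.403, -0.772, 0.491], [-0.001, -0.536, -0.844]]
ft_force: [-0.7, -0.1, 0.9]
grip_width: 0.0129
ball exp [0.51850341 0.23101222 0.16828868] [292. 220.] foot [292. 257.]
[258 133  40  70 680] [273.3 166.9]
[295 215  32  28 272] [309.  230.1]
[257 299  29  56 756] [269.6 328.9]
```

The grip came off (width 12.9 mm). I check how the post was left.

Run:
```python
from h import *
S=load('s16.png');T=snap('top','t16.png')
for z in(0,.005,.116,.13):print(z,np.round(proj(S,[.519,.40,z]),1),np.round(proj(T,[.519,.40,z]),1))
for im in(S,T):
    h=cv2.cvtColor(im['frame'],cv2.COLOR_RGB2HSV);m=cv2.inRange(h,(15,90,50),(32,255,255));nn,l,s,c=cv2.connectedComponentsWithStats(m)
    q=np.array(proj(im,[.519,.40,.05]))
    for i in range(1,nn):
        if s[i,4]>150 and np.hypot(*(c[i]-q))<45:
            print(s[i],c[i].round(1))
            for v in range(s[i,1],s[i,1]+s[i,3],3): u=np.nonzero(l[v]==i)[0];print(v,u.min(),u.max(),end='; ')
            print()
```

```text
0 [279.  329.6] [161.4 233.5]
0.005 [279.  328.2] [160.9 233.3]
0.116 [278.2 293.7] [148.  228.9]
0.13 [278.1 289.1] [146.1 228.3]
[257 299  29  56 756] [269.6 328.9]
299 265 271; 302 262 274; 305 261 275; 308 262 275; 311 263 273; 314 264 273; 317 265 272; 320 266 272; 323 266 272; 326 266 272; 329 265 273; 332 262 277; 335 260 282; 338 257 284; 341 258 283; 344 259 281; 347 262 278; 350 265 275; 353 270 273; 
[126 216  35  26 526] [143.7 226.9]
216 144 145; 219 128 151; 222 127 157; 225 127 159; 228 129 158; 231 135 158; 234 137 155; 237 143 153; 240 149 151;
```

Run:
```python
from h import *
S=load('s16.png');T=load('t16.png')
print(onz(S,268.3,305.5,.116),onz(S,271,342,.005),onz(T,133.5,223,.116),onz(T,149,230,.01),tri(S,(268.3,305.5),T,(133.5,223)))
o=observe();print(o['position'],o['q'])
cv2.imwrite('pics/c16.png',np.hstack([cv2.resize(x,(400,400),interpolation=cv2.INTER_CUBIC)for x in(cv2.imread('pics/s16.png')[260:380,210:330],cv2.imread('pics/t16.png')[165:285,90:210])]))
```

```text
[0.53253661 0.43271846 0.116     ] [0.52897751 0.4374177  0.005     ] [0.53306224 0.43416162 0.116     ] [0.52730356 0.4291599  0.01      ] (array([0.53260766, 0.43371185, 0.11725042]), np.float64(0.0006113724656536336))
[0.52221371 0.23933035 0.15397663] [-1.26357867 21.24789208 95.41763246 36.75997846 55.85657252  3.38868702]
```

View pics/c16.png

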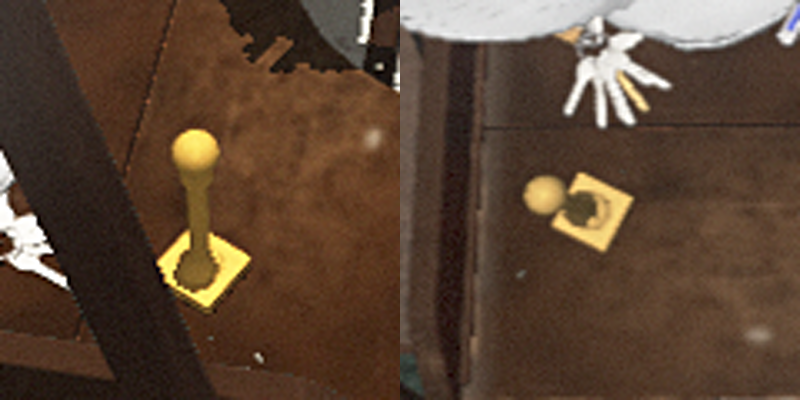

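A is standing upright at about (0.531, 0.4335). It slid a little, but its foot never left the bench. I regrip its ball deeper and firmer.

```bash
python3 -m crank '[0,0,0,0,0.0277,0.002,65,0,0,0,0,0.0277,0.002,65,0,0,0,-0.001,0.0277,0.002,65,0,0,0,-0.001,0.0277,0.002,65,0,0,0,-0.001,0.0277,0.002,65,0,0,0,0,0.0277,0,65,0,0,0,0,0,0,65,0,0,0,0,0,0,65]' 35
python3 - <<'E'
from h import *
o=observe();R=np.array(o['tool_rot']);print(np.array([.531,.4335,.116])+.023*R[:,2]-o['position'])
E
```

```text
time_s: 28.25
position: [0.5189, 0.4054, 0.1639]
tool_rot: [[0.916, -0.34, 0.215], [-0.402, -0.773, 0.49], [-0.001, -0.535, -0.845]]
ft_force: [-0.3, 1.3, -0.0]
grip_width: 0.0555
[ 0.01705842  0.03934172 -0.06733265]
```

```bash
python3 -m crank '[0,0,0,0.0043,0.0098,-0.0168,65,0,0,0,0.0043,0.0098,-0.0168,65,0,0,0,0.0043,0.0098,-0.0168,65,0,0,0,0.0043,0.0098,-0.0168,65,0,0,0,0,0,0,65]' 35; python3 -m crank '[0,0,0,0,0,0,15,0,0,0,0,0,0,15,0,0,0,0,0,0,15,0,0,0,0,0,0,15,0,0,0,0,0,0,15,0,0,0,0,0,0,15,0,0,0,0,0,0,15]' 35;  python3 -m crank '[0,0,0,0,0,0.008,15,0,0,0,0,0,0.007,15,0,0,0,0,0,0,15,0,0,0,0,0,0,15]' 35
```

```text
time_s: 28.75
position: [0.5362, 0.4434, 0.0948]
tool_rot: [[0.915, -0.343, 0.213], [-0.404, -0.773, 0.489], [-0.003, -0.533, -0.846]]
ft_force: [0.1, -0.1, -0.7]
grip_width: 0.0554
time_s: 29.45
position: [0.5376, 0.4441, 0.0986]
tool_rot: [[0.915, -0.34, 0.219], [-0.404, -0.771, 0.491], [0.001, -0.538, -0.843]]
ft_force: [0.6, -2.0, 5.7]
grip_width: 0.0256
time_s: 29.85
position: [0.5365, 0.4439, 0.1121]
tool_rot: [[0.915, -0.341, 0.216], [-0.404, -0.772, 0.49], [-0.001, -0.536, -0.844]]
ft_force: [-0.5, -0.7, -3.1]
grip_width: 0.0254
```

```bash
python3 -m crank '[0,0,0,0,-0.015,0,15,0,0,0,0,-0.02,0,15,0,0,0,0,-0.02,0,15,0,0,0,0,-0.025,0,15, -0.0678,0.0299,0,0.001,-0.026,0.004,15, -0.0678,0.0299,0,0.001,-0.026,0.004,15, -0.0678,0.0299,0,0.001,-0.026,0.004,15, -0.0678,0.0299,0,0.001,-0.026,0.004,15, -0.0678,0.0299,0,0.001,-0.026,0.004,15, -0.0678,0.0299,0,0.001,-0.026,0.004,15, -0.0678,0.0299,0,0.001,-0.026,0.004,15, -0.0678,0.0299,0,0.001,-0.026,0.004,15,0,0,0,0,0,0,15,0,0,0,0,0,0,15,0,0,0,0,0,0,15]'
python3 - <<'E'
from h import *
def comps(im,q,r=40):
    h=cv2.cvtColor(im['frame'],cv2.COLOR_RGB2HSV);m=cv2.inRange(h,(15,90,50),(32,255,255));nn,l,s,c=cv2.connectedComponentsWithStats(m)
    for i in range(1,nn):
        if s[i,4]>150 and np.hypot(*(c[i]-q))<r:
            print(s[i])
            for v in range(s[i,1],s[i,1]+s[i,3],3): u=np.nonzero(l[v]==i)[0];print(v,u.min(),u.max(),end='; ')
            print()
S=snap('side','s17.png');p=np.array(observe()['position']);b=p+[0,0,.023];print(proj(S,b),proj(S,b-[0,0,.116]));comps(S,proj(S,b-[0,0,.06]))
E
```

```text
time_s: 31.35
position: [0.5444, 0.1568, 0.1439]
tool_rot: [[0.915, -0.404, -0.011], [-0.404, -0.915, -0.023], [-0.001, 0.026, -1.0]]
ft_force: [1.0, -0.1, -3.6]
grip_width: 0.0259
(np.float64(286.2831882926254), np.float64(198.2164464249575)) (np.float64(286.5093963300241), np.float64(235.26406260954266))
[258 182  18  21 205]
182 267 267; 185 267 270; 188 265 270; 191 263 275; 194 260 275; 197 259 275; 200 264 274; 
[279 195  43  48 654]
195 283 288; 198 281 288; 201 281 288; 204 283 288; 207 284 290; 210 286 290; 213 286 291; 216 287 314; 219 288 313; 222 286 305; 225 283 307; 228 281 311; 231 279 313; 234 281 309; 237 288 320; 240 293 320;
```

```bash
python3 -m crank '[0,0,0,0,0.004,0,15,0,0,0,0,-0.004,0,15,0,0,0,0,0.004,0,15,0,0,0,0,-0.004,0,15,0,0,0,0,0,0,15,0,0,0,0,0,0,15]' 20
cat >> h.py <<'E'
def tilt(S,b):
    # stem centre line in side view vs vertical prediction
    h=cv2.cvtColor(S['frame'],cv2.COLOR_RGB2HSV);m=cv2.inRange(h,(15,90,50),(32,255,255))
    for dz in(.0,.03,.05,.07,.09,.111):
        u,v=proj(S,np.array(b)-[0,0,dz]);v0=int(round(v));w=np.nonzero(m[v0,int(u)-25:int(u)+26])[0]
        print(dz,round(u,1),v0,(w+int(u)-25).tolist()[:1],(w+int(u)-25).tolist()[-1:],len(w))
E
python3 - <<'E'
from h import *
S=snap('side','s18.png');p=np.array(observe()['position']);tilt(S,p+[0,0,.023]);print(observe()['grip_width'])
a=S['frame'][180:260,250:330];print(cv2.cvtColor(a,cv2.COLOR_RGB2HSV)[[36,40,48,54,60],20:60:2,0])
E
```

```text
time_s: 32.0
position: [0.5448, 0.1558, 0.1443]
tool_rot: [[0.915, -0.404, -0.011], [-0.404, -0.914, -0.025], [-0.0, 0.027, -1.0]]
ft_force: [-0.9, -0.8, -3.5]
grip_width: 0.0259
0.0 286.2 198 [261] [288] 24
0.03 286.2 208 [285] [289] 5
0.05 286.3 214 [287] [291] 5
0.07 286.3 221 [286] [311] 15
0.09 286.4 227 [282] [308] 25
0.111 286.4 233 [281] [311] 26
0.02546891829994611
[[ 12  17   7   0 135  90 103 100 160  18  19  17 115  20   6  13  10  16
   15  17]
 [ 12  12   8  11  11  10  12   9  13  17  17  18  23  13 168   5  16  15
   15  14]
 [ 12  13  13  12  13  15  19  19  20  19  19  19  20  19  20  18  19  13
   13  17]
 [ 13  12  13  12  14  14  13  19  19  19  19  19  19  18  18  18  18  17
   17  17]
 [ 14  14  11  13  13  14  15  13  13  12   8  18  11  15  18  16  19  15
   15  15]]
```

Run:
```python
from h import *
S=load('s18.png');b=np.array(observe()['position'])+[0,0,.023]
for t in range(-20,31,5):
    t_=np.radians(t);w=np.array([-.404*np.sin(t_),-.915*np.sin(t_),-np.cos(t_)])
    print(t,[np.round(proj(S,b+w*k),1).tolist() for k in(.03,.05,.08,.111)])
h=cv2.cvtColor(S['frame'],cv2.COLOR_RGB2HSV)
for v in range(200,244,3):
    r=h[v,270:322];print(v,''.join('#' if 16<=x[0]<=32 and x[1]>150 else '+' if 16<=x[0]<=32 and x[1]>100 else '.' for x in r))
cv2.imwrite('pics/c18.png',cv2.resize(cv2.imread('pics/s18.png')[160:260,240:340],(600,600),interpolation=cv2.INTER_CUBIC))
```

```text
-20 [[283.8, 209.6], [282.2, 217.3], [279.9, 228.7], [277.6, 240.2]]
-15 [[284.4, 209.3], [283.2, 216.8], [281.5, 227.8], [279.8, 238.9]]
-10 [[285.0, 208.9], [284.2, 216.1], [283.1, 226.7], [282.0, 237.3]]
-5 [[285.6, 208.4], [285.3, 215.3], [284.7, 225.4], [284.2, 235.5]]
0 [[286.2, 207.9], [286.3, 214.4], [286.3, 223.9], [286.4, 233.4]]
5 [[286.9, 207.2], [287.3, 213.3], [287.9, 222.2], [288.6, 231.0]]
10 [[287.5, 206.5], [288.3, 212.2], [289.5, 220.4], [290.7, 228.5]]
15 [[288.1, 205.8], [289.3, 210.9], [291.0, 218.4], [292.8, 225.8]]
20 [[288.6, 205.0], [290.2, 209.6], [292.5, 216.2], [294.8, 222.8]]
25 [[289.2, 204.1], [291.2, 208.1], [294.0, 214.0], [296.8, 219.8]]
30 [[289.7, 203.2], [292.0, 206.6], [295.4, 211.6], [298.6, 216.5]]
200 ####+.....++#+####+.................................
203 ............##+#+#+.................................
206 ..............##++++..............................+.
209 ................##+#+...............................
212 ................+##+#+...................+.+........
215 .................##+#+............+.................
218 ...+..............#+#++...+.+.+...................+.
221 ................#+#++###++##........................
224 ..............++##+###+##+##.+###+..................
227 ............######++###+####++####+...+.............
230 ..........#+###+###############+....................
233 ...........++#+##############++.....................
236 ..................#+#######+..+.....................
239 .......................#+..+........................
242 .............+.+..#.+.+.............................
```

```bash
python3 -m crank '[0.08,-0.0354,0,0.0008,0.0018,0,15,0.08,-0.0354,0,0.0008,0.0018,0,15,0,0,0,0,-0.0252,0,15,0,0,0,0,-0.0252,0,15,0,0,0,0.0008,-0.0252,0,15,0,0,0,0,-0.0252,0,15,0,0,0,0,-0.0252,0,15,0,0,0,0,-0.0252,0,15,0,0,0,0,-0.0252,0,15,0,0,0,0,0,0,15,0,0,0,0,0,0,15,0,0,0,0,0,0,15]' 30
cat >> h.py <<'E'
def chk(f):
    S=snap('side',f);o=observe();R=np.array(o['tool_rot']);b=np.array(o['position'])-.022*R[:,2];print('ball',b.round(4),o['grip_width'])
    for t in(-10,-5,0,5,10,15):
        t_=np.radians(t);e=R[:2,1]/np.linalg.norm(R[:2,1]);w=np.r_[e*np.sin(t_),-np.cos(t_)];print(t,e.round(2),[np.round(proj(S,b+w*k),1).tolist() for k in(.03,.05,.08,.111)])
    h=cv2.cvtColor(S['frame'],cv2.COLOR_RGB2HSV);u,v=map(int,proj(S,b));print('col0',u-26)
    for r in range(v-2,v+48,3): print(r,''.join('#' if 16<=x[0]<=32 and x[1]>150 else '+' if 16<=x[0]<=32 and x[1]>100 else '.' for x in h[r,u-26:u+27]))
E
python3 -c "
from h import *
chk('s19.png')"
```

```text
time_s: 33.25
position: [0.5472, -0.016, 0.1443]
tool_rot: [[0.915, -0.399, 0.059], [-0.403, -0.905, 0.135], [-0.0, -0.148, -0.989]]
ft_force: [0.2, 0.4, -3.9]
grip_width: 0.0255
ball [ 0.5458 -0.0189  0.1661] 0.02554491170956973
-10 [-0.4  -0.92] [[296.2, 167.3], [295.4, 174.1], [294.3, 184.1], [293.1, 194.2]]
-5 [-0.4  -0.92] [[296.7, 167.0], [296.3, 173.5], [295.7, 183.1], [295.1, 192.8]]
0 [-0.4  -0.92] [[297.3, 166.5], [297.2, 172.8], [297.1, 181.9], [297.0, 191.1]]
5 [-0.4  -0.92] [[297.8, 166.0], [298.1, 171.9], [298.5, 180.5], [298.9, 189.2]]
10 [-0.4  -0.92] [[298.3, 165.4], [299.0, 170.9], [299.9, 179.0], [300.8, 187.0]]
15 [-0.4  -0.92] [[298.9, 164.8], [299.8, 169.9], [301.2, 177.3], [302.6, 184.7]]
col0 271
154 +#++++++...............+###+#+.......................
157 #..+++#+..............#+#++##+.......................
160 ###...................##+++##........................
163 #+......................#++#+........................
166 ........................##+##........................
169 ........................+###.........................
172 ........................+###.........................
175 ........................+#+#.........................
178 ........................+#+#+........................
181 ........................+###.........................
184 ........................##+++........................
187 ......................##++++++.......................
190 ###++.............+##+++++++++++#++++................
193 ++##++++#+.....#+++#++++##+#++#++++++................
196 +#+++#..........++#++++++++#++++#+...................
199 +++#+..................++#+###+......................
202 ++..................................................+
```

```bash
python3 -m crank '[0,0,0,0,-0.001,-0.006,15,0,0,0,0,0,-0.006,15,0,0,0,0,0,0,15,0,0,0,0,0,0,15]'; python3 -m crank '[0,0,0,0,0,-0.002,15,0,0,0,0,0,0,15,0,0,0,0,0,0,15]'; python3 -m crank '[0,0,0,0,0,-0.002,15,0,0,0,0,0,0,15,0,0,0,0,0,0,15]'
```

```text
time_s: 33.7
position: [0.5471, -0.0176, 0.132]
tool_rot: [[0.915, -0.399, 0.059], [-0.404, -0.905, 0.135], [-0.001, -0.147, -0.989]]
ft_force: [-0.0, -0.2, -2.8]
grip_width: 0.0258
time_s: 34.0
position: [0.5473, -0.0178, 0.1304]
tool_rot: [[0.915, -0.4, 0.06], [-0.404, -0.905, 0.135], [0.0, -0.147, -0.989]]
ft_force: [-0.3, 0.1, -3.4]
grip_width: 0.0258
time_s: 34.3
position: [0.5479, -0.0181, 0.13]
tool_rot: [[0.915, -0.399, 0.063], [-0.404, -0.905, 0.134], [0.003, -0.148, -0.989]]
ft_force: [-2.6, -0.5, 7.9]
grip_width: 0.0256
```

```bash
python3 -m crank '[0,0,0,0,0,0.001,15,0,0,0,0,0,0,25,0,0,0,0,0,0,40,0,0,0,0,0,0,40,0,0,0,0,0,0,40,0,0,0,0,0,0,40]'; python3 -m crank '[0,0,0,-0.0018,-0.004,0.03,40,0,0,0,-0.0018,-0.004,0.03,40,0,0,0,-0.0018,-0.004,0.03,40,0,0,0,0,0,0.02,40,-0.08,0.0354,0,-0.02,-0.02,0,50,-0.06,0.0265,0,-0.02,-0.03,0,60,0,0,0,-0.02,-0.045,0,65,0,0,0,0,-0.045,0,65,0,0,0,0,-0.03,0,65,0,0,0,0,0,0,65]'
python3 - <<'E'
from h import *
cc=[(.6216,-.0171),(.5459,-.0200)]
for n in('side','top'):
    im=snap(n,n+'20.png')
    for a in axes(im,amin=180):print(n,*a)
    h=cv2.cvtColor(im['frame'],cv2.COLOR_RGB2HSV);m=cv2.inRange(h,(15,90,50),(32,255,255));nn,l,s,c=cv2.connectedComponentsWithStats(m)
    for x,y in cc:
        print(n,'exp foot',np.round(proj(im,[x,y,.044]),1),'ball',np.round(proj(im,[x,y,.15]),1))
        for i in range(1,nn):
            if s[i,4]>100 and np.hypot(*(c[i]-proj(im,[x,y,.09])))<15:print('  ',s[i],c[i].round(1))
E
```

```text
time_s: 34.9
position: [0.5472, -0.0178, 0.1292]
tool_rot: [[0.915, -0.4, 0.059], [-0.404, -0.905, 0.135], [-0.0, -0.147, -0.989]]
ft_force: [0.2, 0.2, -0.2]
grip_width: 0.0347
time_s: 35.9
position: [0.4816, -0.203, 0.2388]
tool_rot: [[0.913, -0.408, -0.002], [-0.408, -0.913, -0.005], [-0.0, 0.006, -1.0]]
ft_force: [-0.1, 1.4, -0.1]
grip_width: 0.0556
side 640 [ 0.6139 -0.3663] [ 0.6268 -0.0143] [-0.037 -0.999] 0.376 [293. 135.]
side 384 [ 0.5754 -0.224 ] [ 0.5429 -0.019 ] [ 0.157 -0.988] 0.234 [298. 160.]
side exp foot [269.7 192. ] ball [268.6 159.9]
   [258 133  40  70 666] [273.2 167.2]
side exp foot [297.  194.1] ball [297.3 161.9]
   [286 157  23  48 392] [297.3 183.9]
top 241 [ 0.6417 -0.3124] [ 0.6684 -0.2722] [-0.553 -0.833] 0.071 [440. 182.]
top 354 [ 0.6487 -0.0213] [ 0.6126 -0.0063] [ 0.923 -0.384] 0.064 [326. 181.]
top 342 [ 0.5403 -0.0152] [ 0.5682 -0.0316] [-0.862  0.506] 0.056 [324. 223.]
top exp foot [325.1 189.1] ball [328.7 180.5]
   [312 175  22  25 379] [323.1 187.2]
top exp foot [327.  219.3] ball [330.9 213.6]
   [314 208  25  24 361] [326.5 218.9]
```

Run:
```python
from h import *
T=load('top0.png')
for a in axes(T):print(*a)
for a in axes(load('side0.png')):print(*a)
for f in('top0.png','top13.png','t16.png'):
    im=load(f);h=cv2.cvtColor(im['frame'],cv2.COLOR_RGB2HSV);m=cv2.inRange(h,(15,110,90),(32,255,255));u,v=np.nonzero(m[150:215,405:480].T);print(f,len(u),u.mean()+405,v.mean()+150)
S=load('side20.png');S0=load('side0.png')
for im in(S0,S):
    h=cv2.cvtColor(im['frame'],cv2.COLOR_RGB2HSV);m=cv2.inRange(h,(15,90,50),(32,255,255))[128:152,283:303];v,u=np.nonzero(m);print(len(u),u.mean()+283,v.mean()+128)
```

```text
421 [ 0.6138 -0.3627] [ 0.6687 -0.2721] [-0.519 -0.855] 0.128 [461. 193.]
495 [0.5358 0.1009] [0.5726 0.2075] [-0.326 -0.945] 0.135 [278. 225.]
526 [0.4777 0.3134] [0.5283 0.4218] [-0.423 -0.906] 0.144 [193. 249.]
300 [ 0.6127 -0.3653] [ 0.6608 -0.2425] [-0.364 -0.931] 0.154 [293. 135.]
535 [0.5339 0.1008] [0.5692 0.2186] [-0.287 -0.958] 0.145 [294. 231.]
698 [0.4796 0.3113] [0.526  0.4243] [-0.38  -0.925] 0.147 [303. 295.]
top0.png 416 441.4110576923077 182.2668269230769
top13.png 387 441.9043927648579 182.3798449612403
t16.png 406 441.76847290640393 182.39162561576353
101 290.45544554455444 138.44554455445544
102 290.4019607843137 138.2941176470588
```

```bash
python3 -m crank '[0,0,-0.115,0.0264,-0.0321,0,65,0,0,0,0.0264,-0.0321,0,65,0,0,0,0.0264,-0.0321,0,65,0,0,0,0.0264,-0.0321,0,65,0,0,0,0.0264,-0.0321,0,65,0,0,0,0,0,-0.04,65,0,0,0,0,0,-0.04,65,0,0,0,0,0,-0.04,65,0,0,0,0,0,-0.03,65,0,0,0,0,0,0,65,0,0,0,0,0,0,65]' 25
```

```text
time_s: 37.1
position: [0.6146, -0.3594, 0.0904]
tool_rot: [[0.863, -0.505, -0.002], [-0.505, -0.863, -0.005], [0.001, 0.005, -1.0]]
ft_force: [-0.3, -0.2, -0.2]
grip_width: 0.0557
```

```bash
python3 -m crank '[0,0,0,-0.001,-0.004,-0.04,65,0,0,0,0,0,-0.03,65,0,0,0,0,0,-0.017,60,0,0,0,0,0,-0.009,60,0,0,0,0,0,0,60]' 25;python3 -m crank '[0,0,0,0,0,0,15,0,0,0,0,0,0,15,0,0,0,0,0,0,15,0,0,0,0,0,0,15,0,0,0,0,0,0,15,0,0,0,0,0,0,15]' 25; python3 -c "
from h import *
tip((-.508,-.861))"
```

```text
time_s: 37.6
position: [0.6134, -0.3644, -0.0057]
tool_rot: [[0.863, -0.506, -0.002], [-0.506, -0.863, -0.005], [0.001, 0.005, -1.0]]
ft_force: [0.1, 0.2, 0.2]
grip_width: 0.0513
time_s: 38.2
position: [0.6137, -0.3649, -0.0046]
tool_rot: [[0.862, -0.506, 0.0], [-0.506, -0.862, -0.007], [0.004, 0.006, -1.0]]
ft_force: [0.6, 0.4, 6.5]
grip_width: 0.0258
0.0008,0.0013,0.009
0.001,0.0017,0.0085
0.0013,0.0023,0.0083
0.0016,0.0028,0.0081
0.0019,0.0033,0.0078
0.0022,0.0038,0.0075
0.0025,0.0042,0.0072
0.0028,0.0047,0.0068
0.003,0.0051,0.0064
0.0032,0.0055,0.0059
0.0035,0.0059,0.0054
0.0037,0.0062,0.0049
0.0038,0.0065,0.0044
0.004,0.0067,0.0038
0.0041,0.007,0.0032
0.0042,0.0072,0.0026
0.0043,0.0073,0.002
```

```bash
python3 -m crank '[0,0,0,0.0008,0.0013,0.009,15, 0,0,0,0.001,0.0017,0.0085,15, 0,0,0,0.0013,0.0023,0.0083,15, 0,0,0,0.0016,0.0028,0.0081,15,0,0,0,0.0019,0.0033,0.0078,15, 0,0,0,0.0022,0.0038,0.0075,15, 0,0,0,0.0025,0.0042,0.0072,15, 0,0,0,0.0028,0.0047,0.0068,15,0,0,0,0,0,0,15]' 25; python3 -m crank '[0,0,0,0.003,0.0051,0.0064,15,0,0,0,0.0032,0.0055,0.0059,15,0,0,0,0.0035,0.0059,0.0054,15,0,0,0,0.0037,0.0062,0.0049,15,0,0,0,0.0038,0.0065,0.0044,15,0,0,0,0,0,0,15]'; python3 -m crank '[0,0,0,0.004,0.0067,0.0039,15,0,0,0,0.0041,0.007,0.0036,15,0,0,0,0.0042,0.0072,0.003,15,0,0,0,0.0043,0.0073,0.0025,15,0,0,0,0,0,0,15,0,0,0,0,0,0,15]'
```

```text
time_s: 39.1
position: [0.6277, -0.3396, 0.0577]
tool_rot: [[0.863, -0.505, -0.001], [-0.505, -0.863, -0.005], [0.002, 0.005, -1.0]]
ft_force: [0.8, 0.0, -0.1]
grip_width: 0.0262
time_s: 39.7
position: [0.6449, -0.31, 0.0844]
tool_rot: [[0.863, -0.505, -0.002], [-0.505, -0.863, -0.005], [0.001, 0.005, -1.0]]
ft_force: [-0.4, -0.1, -0.3]
grip_width: 0.0261
time_s: 40.3
position: [0.6608, -0.2826, 0.0964]
tool_rot: [[0.863, -0.506, -0.003], [-0.506, -0.863, -0.005], [-0.0, 0.005, -1.0]]
ft_force: [-0.5, -0.3, -1.7]
grip_width: 0.0262
```

```bash
python3 -c "
from h import *
chk('s21.png')"
```

```text
ball [ 0.6607 -0.2827  0.1183] 0.025961575390993825
-10 [-0.51 -0.86] [[272.6, 128.8], [272.0, 134.7], [271.1, 143.5], [270.2, 152.4]]
-5 [-0.51 -0.86] [[273.2, 128.6], [272.9, 134.3], [272.6, 142.8], [272.2, 151.4]]
0 [-0.51 -0.86] [[273.7, 128.3], [273.8, 133.8], [274.0, 142.0], [274.2, 150.3]]
5 [-0.51 -0.86] [[274.3, 127.9], [274.8, 133.2], [275.5, 141.1], [276.2, 148.9]]
10 [-0.51 -0.86] [[274.8, 127.5], [275.7, 132.5], [276.9, 139.9], [278.1, 147.3]]
15 [-0.51 -0.86] [[275.3, 127.0], [276.5, 131.7], [278.3, 138.7], [280.0, 145.6]]
col0 247
117 .........................+##.........................
120 ........................####.........................
123 .........................###.........................
126 ........................#####........................
129 ........................+####........................
132 ........................####.........................
135 .......................++###.........................
138 ......................+#+##..........................
141 ......................##+#...........................
144 .....................###++...........................
147 .......................+#......+.....................
150 .....................................................
153 ...........++++......................................
156 ...............+...####+++#+#++.+.....+..............
159 ................+##+++++##+...................+#+++++
162 ................+#########....................#######
165 ..................#++++++......................+++++#
```

The stem still leans about 12–15°. I carry on along the arc.

```bash
python3 -m crank '[0,0,0,0.004,0.0068,0,15,0,0,0,0.004,0.0068,-0.0005,15,0,0,0,0.004,0.0068,-0.001,15,0,0,0,0,0,0,15,0,0,0,0,0,0,15]';python3 -c "
from h import *
chk('s22.png')"
```

```text
time_s: 40.85
position: [0.6736, -0.2626, 0.0975]
tool_rot: [[0.862, -0.506, 0.001], [-0.506, -0.862, -0.007], [0.004, 0.006, -1.0]]
ft_force: [-2.0, -0.1, 9.7]
grip_width: 0.0259
ball [ 0.6736 -0.2626  0.1195] 0.025615537525146802
-10 [-0.51 -0.86] [[267.3, 131.4], [266.7, 137.4], [265.9, 146.2], [265.0, 155.1]]
-5 [-0.51 -0.86] [[267.8, 131.2], [267.6, 137.0], [267.4, 145.5], [267.1, 154.2]]
0 [-0.51 -0.86] [[268.4, 130.9], [268.6, 136.5], [268.8, 144.7], [269.1, 153.0]]
5 [-0.51 -0.86] [[269.0, 130.5], [269.5, 135.9], [270.3, 143.7], [271.1, 151.6]]
10 [-0.51 -0.86] [[269.5, 130.1], [270.4, 135.2], [271.7, 142.6], [273.1, 150.0]]
15 [-0.51 -0.86] [[270.1, 129.6], [271.3, 134.3], [273.2, 141.3], [275.0, 148.2]]
col0 242
120 .....................+..+##..........................
123 ........................+##+.........................
126 ..........................#+.........................
129 .........................+####+......................
132 ..........................##+#.......................
135 ..........................+###.......................
138 .........................++#+........................
141 .........................+#++........................
144 ........................+#+#.........................
147 .....................................................
150 .....................................................
153 ...................+................+................
156 ...............+++#++...####.+++++#+.................
159 .....................+###++++##+....................#
162 .....................+#########....................##
165 .......................#++#+++......................#
168 .......................##+++++......................+
```

```bash
python3 -m crank '[0,0,0,0,0,0.01,15,0,0,0,0,0,0.015,15,0,0,0,0,0,0.015,15,0,0,0,0,0,0.012,15,0,0,0,-0.015,0,0,15,0,0,0,-0.025,0,0,15,0,0,0,-0.025,0,0,15,0,0,0,-0.025,0,0,15,0,0,0,-0.025,0,0,15,0,0,0,-0.015,0,0,15,0,0,0,0,0,0,15,0,0,0,0,0,0,15,0,0,0,0,0,0,15]';python3 -c "
from h import *
chk('s23.png')"
```

```text
time_s: 42.2
position: [0.5436, -0.2624, 0.147]
tool_rot: [[0.862, -0.506, -0.002], [-0.506, -0.862, -0.005], [0.0, 0.005, -1.0]]
ft_force: [-0.1, -1.0, -2.9]
grip_width: 0.0258
ball [ 0.5435 -0.2623  0.1689] 0.02623702626429956
-10 [-0.51 -0.86] [[309.5, 120.6], [308.6, 126.9], [307.3, 136.1], [306.0, 145.4]]
-5 [-0.51 -0.86] [[310.0, 120.4], [309.5, 126.5], [308.7, 135.4], [307.9, 144.5]]
0 [-0.51 -0.86] [[310.6, 120.1], [310.4, 126.0], [310.1, 134.6], [309.9, 143.3]]
5 [-0.51 -0.86] [[311.1, 119.7], [311.3, 125.3], [311.5, 133.6], [311.8, 141.9]]
10 [-0.51 -0.86] [[311.6, 119.3], [312.2, 124.6], [312.9, 132.4], [313.7, 140.3]]
15 [-0.51 -0.86] [[312.2, 118.8], [313.0, 123.8], [314.3, 131.1], [315.6, 138.5]]
col0 284
109 ........................+####........................
112 .........................####........................
115 ...........................#+........................
118 .........................#######.....................
121 ..........................####.......................
124 .........................+###+.......................
127 .........................####+.......................
130 .........................####........................
133 .........................####.................++.....
136 ........................####.........................
139 ........................####.........................
142 ......................+++###............#............
145 ...............#+######+###+####+#...................
148 ................+######++#+########..................
151 .........................+##.........................
154 .....................................................
157 .............###....................+................
```

```bash
python3 -m crank '[0,0,0,-0.0026,0.0213,0,15,0,0,0,-0.0026,0.0213,0,15,0,0,0,-0.0026,0.0213,0,15,0,0,0,-0.0026,0.0213,0,15,0,0,0,-0.0026,0.0213,0,15,0,0,0,-0.0026,0.0213,0,15,0,0,0,-0.0026,0.0213,0,15,0,0,0,-0.0026,0.0213,0,15,0,0,0,0,0,0,15,0,0,0,0,0,-0.007,15,0,0,0,0,0,0,15,0,0,0,0,0,0,15]';python3 -c "
from h import *
chk('s24.png')"
```

```text
time_s: 43.45
position: [0.522, -0.0926, 0.1396]
tool_rot: [[0.862, -0.507, -0.003], [-0.507, -0.862, -0.004], [-0.0, 0.005, -1.0]]
ft_force: [0.7, 0.3, -3.0]
grip_width: 0.0263
ball [ 0.5221 -0.0925  0.1618] 0.025936363201261668
-10 [-0.51 -0.86] [[308.8, 154.2], [307.8, 160.7], [306.4, 170.4], [305.0, 180.2]]
-5 [-0.51 -0.86] [[309.4, 153.9], [308.8, 160.2], [308.0, 169.6], [307.1, 179.0]]
0 [-0.51 -0.86] [[310.0, 153.5], [309.8, 159.6], [309.5, 168.6], [309.2, 177.6]]
5 [-0.51 -0.86] [[310.6, 153.0], [310.8, 158.9], [311.1, 167.4], [311.4, 175.9]]
10 [-0.51 -0.86] [[311.1, 152.5], [311.7, 158.0], [312.6, 166.0], [313.4, 174.1]]
15 [-0.51 -0.86] [[311.7, 152.0], [312.7, 157.1], [314.1, 164.5], [315.5, 172.0]]
col0 284
142 ........................++##+........................
145 ........................+###+........................
148 ..........................##.......+.................
151 .........................####+.......................
154 ..........................+###.....................+.
157 ..............+..........++#+#.......................
160 .........++##++++#+......#+##+.......................
163 .........#+#++#++##......++##+.......................
166 ...........#+++##........###+........................
169 ...........#++###.......+###+........................
172 ............#+++........###+.........................
175 ............##++.....+#####+.........................
178 ...........++#+##++#+++#+##++++###+..................
181 ...........+++++##++++#++++##+#+++##.................
184 ...........+##++....+###++#####+.....................
187 ...........+++#+.....................................
190 .........+++#++++.........................++.........
```

```bash
python3 -m crank '[0,0,0,0.0006,0.0004,-0.006,15,0,0,0,0,0,0,15,0,0,0,0,0,0,15]';python3 -m crank '[0,0,0,0,0,-0.002,15,0,0,0,0,0,0,15,0,0,0,0,0,0,15]';python3 -m crank '[0,0,0,0,0,-0.002,15,0,0,0,0,0,0,15,0,0,0,0,0,0,15]'
```

```text
time_s: 43.8
position: [0.5225, -0.0917, 0.1338]
tool_rot: [[0.862, -0.506, -0.003], [-0.506, -0.862, -0.004], [-0.0, 0.005, -1.0]]
ft_force: [0.2, 0.2, -3.2]
grip_width: 0.0259
time_s: 44.1
position: [0.5226, -0.0916, 0.1321]
tool_rot: [[0.862, -0.506, -0.002], [-0.506, -0.862, -0.005], [0.0, 0.005, -1.0]]
ft_force: [0.5, -0.0, -2.7]
grip_width: 0.0259
time_s: 44.4
position: [0.5234, -0.0919, 0.1315]
tool_rot: [[0.862, -0.506, 0.001], [-0.506, -0.862, -0.006], [0.003, 0.005, -1.0]]
ft_force: [-1.5, 1.2, 8.5]
grip_width: 0.026
```

```bash
python3 -m crank '[0,0,0,0,0,0.001,15,0,0,0,0,0,0,25,0,0,0,0,0,0,40,0,0,0,0,0,0,40,0,0,0,0,0,0,40,0,0,0,0,0,0.03,40,0,0,0,0,0,0.04,40,0,0,0,0,0,0.03,40]'; python3 -m crank '[0,0,0.1475,0,-0.03,0,40,0,0,0.1475,0,-0.03,0,50,0,0,0.1475,0.02,-0.02,0,60,0,0,0.1475,0.03,0,0,60,0,0,0.1475,0.03,0,0,60,0,0,0.1475,0.03,0,0,60,0,0,0.1475,0.028,0,0,60,0,0,0.1475,0,0,0,60,0,0,0,0,0,0,60,0,0,0,0,0,0,60]';python3 - <<'E'
from h import *
o=observe();print('to knob',np.array([.6620,-.1730])-o['position'][:2])
for n in('side','top'):
    im=snap(n,n+'25.png')
    h=cv2.cvtColor(im['frame'],cv2.COLOR_RGB2HSV);m=cv2.inRange(h,(15,90,50),(32,255,255));nn,l,s,c=cv2.connectedComponentsWithStats(m)
    for x,y in [(.6216,-.0171),(.5459,-.0200),(.5228,-.0921)]:
        print(n,'exp foot',np.round(proj(im,[x,y,.044]),1),'ball',np.round(proj(im,[x,y,.15]),1))
        for i in range(1,nn):
            if s[i,4]>100 and np.hypot(*(c[i]-proj(im,[x,y,.09])))<15:print('  ',s[i],c[i].round(1))
E
```

```text
time_s: 45.2
position: [0.5227, -0.0917, 0.233]
tool_rot: [[0.862, -0.506, -0.001], [-0.506, -0.862, -0.005], [0.001, 0.005, -1.0]]
ft_force: [0.0, 0.7, -0.3]
grip_width: 0.0339
time_s: 46.2
position: [0.6603, -0.1716, 0.2309]
tool_rot: [[0.799, 0.601, 0.003], [0.601, -0.799, -0.004], [-0.0, 0.005, -1.0]]
ft_force: [0.2, 0.9, -0.1]
grip_width: 0.0515
to knob [ 0.00170751 -0.00137797]
side exp foot [269.7 192. ] ball [268.6 159.9]
   [258 156  23  47 414] [268.8 182.5]
side exp foot [297.  194.1] ball [297.3 161.9]
   [286 145  34  59 816] [303.2 177.5]
side exp foot [308.9 179.6] ball [309.9 147.9]
   [286 145  34  59 816] [303.2 177.5]
top exp foot [325.1 189.1] ball [328.7 180.5]
   [312 175  22  26 381] [322.8 187.6]
top exp foot [327.  219.3] ball [330.9 213.6]
   [315 208  23  24 365] [326.8 219. ]
top exp foot [356.7 228.4] ball [363.5 223.5]
   [341 217  23  24 355] [352.2 228.1]
```

Run:
```python
from h import *
im=load('top25.png');h=cv2.cvtColor(im['frame'],cv2.COLOR_RGB2HSV)
for r in range(204,246,2): print(r,''.join('#' if 16<=x[0]<=32 and x[1]>110 else 'd' if x[2]<80 else '.' for x in h[r,305:380]))
for (x,y,yaw) in [(.5459,-.02,-24),(.5228,-.0921,-30.5)]:
    a=np.radians(yaw);R=np.array([[np.cos(a),-np.sin(a)],[np.sin(a),np.cos(a)]])
    print([np.round(proj(im,np.r_[np.array([x,y])+R@np.array(k)*.023,.044]),1).tolist() for k in((1,1),(1,-1),(-1,-1),(-1,1))])
```

```text
204 ...........................d........dddddddddddddd.........................
206 ....................................ddddddddddddd..........................
208 .........................##.d.........dddddddddd............d....d.........
210 ................#####.#########................................dd..........
212 ................################d..............................d...........
214 ...............#################ddd........................................
216 ..............###################.d..........ddddddddddddd...dd............
218 .............###################..dd......###...........dddddd.............
220 ............####.####d.#####.###..dd......######.##.#####..dd..............
222 d..........#####..###.##.#####....dd...d#######...###.#####dd..............
224 .d........##########.########.....dd..d.####...####.######.d...............
226 ddd..........################....dd..d.#######...########..................
228 .ddd..............##########...ddd....####..############.d.................
230 ...dd.................#####.dddd...d.#########.#########.d.................
232 ......d..........dddd..dddddd.......##############.####.dd.................
234 ......d.d...........d.................####.###########.....................
236 ........ddd..............................#############.....................
238 ..........ddd............................dddd..######.d....................
240 ..............ddd...........................dddd...##dd....................
242 ..........d.....dddd.............................dddd......................
244 .........d..........................................d......................
[[322.0, 207.2], [339.2, 214.5], [332.1, 231.6], [314.8, 224.1]]
[[352.9, 215.7], [369.4, 224.9], [360.5, 241.2], [343.9, 231.8]]
```

```bash
python3 -m crank '[0,0,0,0,-0.045,0.02,60,0,0,0,0,-0.045,0.02,60,0,0,0,-0.02,-0.045,0,60,0,0,0,-0.02,-0.045,0,60,0,0,0,-0.03,-0.03,0,60,0,0,0,0,0,0,60]';python3 - <<'E'
from h import *
im=snap('top','t26.png')
a=cv2.resize(cv2.imread('pics/t26.png')[150:270,290:410],(600,600),interpolation=cv2.INTER_CUBIC)
for x,y in [(.6216,-.0171),(.5459,-.0200),(.5228,-.0921)]:
    u,v=proj(im,[x,y,.034]);print(u,v,(u-290)*5,(v-150)*5)
cv2.imwrite('pics/c26.png',a)
E
```

```text
time_s: 46.9
position: [0.5869, -0.386, 0.2712]
tool_rot: [[0.802, 0.597, 0.002], [0.598, -0.802, -0.005], [-0.001, 0.005, -1.0]]
ft_force: [-1.5, 0.9, -1.1]
grip_width: 0.0512
324.8220227519687 189.86144522554125 174.11011375984344 199.30722612770623
326.7099754170917 219.80419881142575 183.5498770854585 349.02099405712875
356.0994155897789 228.78963403809993 330.49707794889457 393.9481701904997
```

View pics/c26.png

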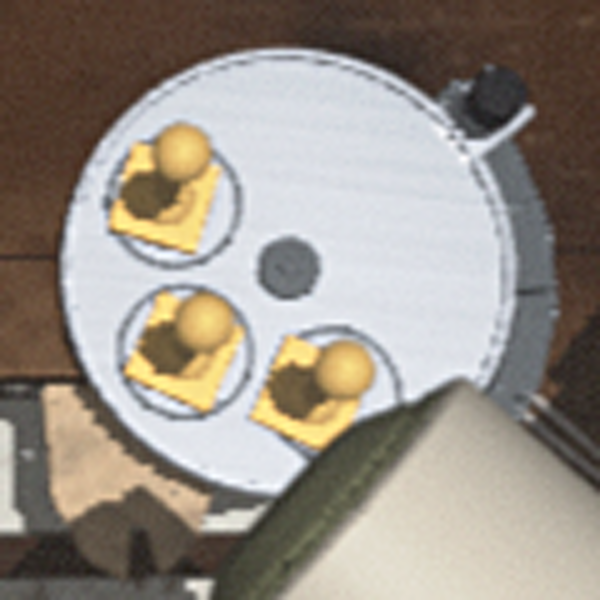

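All 16 views are used. This one shows A centred on its ring (foot 185,352; ring 185,351). B sits about 2 px off in y and C about 4.5 px (10 mm) off. I compute the corrections and re-seat C and B.

```bash
cat >> h.py <<'E'
def ballpos(f=None,name='top'):
    im=load(f) if f else get_image(name)
    g=cv2.cvtColor(im['frame'],cv2.COLOR_RGB2HSV)
    return im
E
python3 - <<'E'
from h import *
im=load('t26.png')
for n,f,b in (('B',(165,196),(183,152)),('A',(185,352),(205,321)),('C',(308,394),(345,370))):
    print(n,'foot',onz(im,290+f[0]/5,150+f[1]/5,.044).round(4),'ball',onz(im,290+b[0]/5,150+b[1]/5,.15).round(4))
S=load('side25.png')
h=cv2.cvtColor(S['frame'],cv2.COLOR_RGB2HSV)
for r in range(143,206,2): print(r,''.join('#' if 16<=x[0]<=32 and x[1]>90 else '.' for x in h[r,255:325]))
E
```

```text
B foot [ 0.6215 -0.0118  0.044 ] ball [ 0.6218 -0.0123  0.15  ]
A foot [ 0.5432 -0.0198  0.044 ] ball [ 0.5444 -0.0203  0.15  ]
C foot [ 0.5219 -0.0796  0.044 ] ball [ 0.5218 -0.0821  0.15  ]
143 ......................................................#...............
145 ......................................................#...............
147 ...................................................########...........
149 ..................................................##########..........
151 ..................................................##########..........
153 ...................................................########...........
155 ....................................................#####.............
157 .........########.........................###......########...........
159 .........##########....................#########....#####.............
161 ........###########...................###########...#####.............
163 .........##########...................##########....#####.............
165 ..........#######......................#########.....####.............
167 ....
[... 791 characters left out ...]
################.........
189 .........##########....................######......########...........
191 ........###.##############...........############......##.............
193 ......###################.........####################................
195 ....###################.........#####.################................
197 ....#.#################.........#####################.................
199 ......###############............##################...................
201 ............########..................###.#####.......................
203 ..........................................####......................#.
205 ..................................................................#...
```

```bash
python3 -m crank '[0,0,0,-0.0081,0.0381,-0.005,50,0,0,0,-0.0081,0.0381,-0.005,50,0,0,0,-0.0081,0.0381,-0.005,50,0,0,0,-0.0081,0.0381,-0.005,50,0,0,0,-0.0081,0.0381,-0.005,50,0,0,0,-0.0081,0.0381,-0.005,50,0,0,0,-0.0081,0.0381,-0.005,50,0,0,0,-0.0081,0.0381,-0.005,50,0,0,0,0,0,0,50,0,0,0,0,0,0,50]' 25
```

```text
time_s: 47.95
position: [0.5259, -0.0755, 0.2316]
tool_rot: [[0.796, 0.606, 0.004], [0.606, -0.796, -0.005], [0.001, 0.006, -1.0]]
ft_force: [-0.6, -0.4, 0.0]
grip_width: 0.0426
```

```bash
python3 -m crank '[0,0,0,-0.0035,-0.0055,0,50,0,0,0,0,0,-0.04,50,0,0,0,0,0,-0.04,50,0,0,0,0,0,-0.021,50,0,0,0,0,0,0,50]' 25;python3 -m crank '[0,0,0,0,0,0,15,0,0,0,0,0,0,15,0,0,0,0,0,0,15,0,0,0,0,0,0,15,0,0,0,0,0,0,15,0,0,0,0,0,0,15]' 25; python3 -m crank '[0,0,0,0,0,0.004,15,0,0,0,0,0,0.004,15,0,0,0,0,0,0,15,0,0,0,0,0,0,15]'
```

```text
time_s: 48.45
position: [0.521, -0.0831, 0.1275]
tool_rot: [[0.798, 0.603, -0.002], [0.603, -0.798, -0.002], [-0.003, 0.001, -1.0]]
ft_force: [0.0, 0.3, 0.1]
grip_width: 0.0424
time_s: 49.05
position: [0.523, -0.0826, 0.131]
tool_rot: [[0.797, 0.604, 0.006], [0.605, -0.797, -0.005], [0.001, 0.008, -1.0]]
ft_force: [1.5, -0.5, 6.5]
grip_width: 0.0261
time_s: 49.45
position: [0.5221, -0.0822, 0.1378]
tool_rot: [[0.797, 0.604, 0.003], [0.604, -0.797, -0.004], [-0.0, 0.005, -1.0]]
ft_force: [1.0, -0.5, -2.9]
grip_width: 0.0258
```

```bash
python3 -c "
from h import *
chk('s27.png')"
```

```text
ball [ 0.522  -0.0822  0.1598] 0.02600776768569372
-10 [ 0.6 -0.8] [[310.4, 157.0], [310.9, 163.7], [311.5, 173.5], [312.2, 183.4]]
-5 [ 0.6 -0.8] [[310.0, 156.6], [310.1, 163.0], [310.3, 172.5], [310.5, 182.0]]
0 [ 0.6 -0.8] [[309.5, 156.2], [309.3, 162.3], [309.0, 171.3], [308.8, 180.3]]
5 [ 0.6 -0.8] [[309.0, 155.7], [308.5, 161.5], [307.8, 169.9], [307.1, 178.4]]
10 [ 0.6 -0.8] [[308.6, 155.1], [307.8, 160.5], [306.6, 168.4], [305.5, 176.3]]
15 [ 0.6 -0.8] [[308.1, 154.5], [307.0, 159.5], [305.4, 166.7], [303.9, 174.0]]
col0 283
144 .........................+#####......................
147 .........................+######+....................
150 .........................###+###+....................
153 .........................++#+#.......................
156 ........................+####+.......................
159 ...........++##++#+......+###+.......................
162 ..........+#++#+##+##....#+#+#.......................
165 ............##++###+.....###+........................
168 ............###.##.......###+........................
171 .............#++#........###.........................
174 .............####.......+###.........................
177 .............###+...+##+#+#####+.....................
180 .............##++##+#+#++#+##+#++####+...............
183 .............##+++#++++++###+##++##+.................
186 .............#++#...+##+#+++#+#+............+........
189 ...........++++++..........++........................
192 ........+##+++++#+#++#+..............................
```

```bash
python3 -m crank '[0,0,0,0.0004,-0.005,0,15,0,0,0,0.0004,-0.005,0,15,0,0,0,0,0,0,15,0,0,0,0,0,0,15,0,0,0,0,0,-0.004,15,0,0,0,0,0,-0.002,15,0,0,0,0,0,0,15,0,0,0,0,0,0,15]';python3 -m crank '[0,0,0,0,0,-0.001,15,0,0,0,0,0,0,15,0,0,0,0,0,0,15]'
```

```text
time_s: 50.3
position: [0.523, -0.0922, 0.1319]
tool_rot: [[0.797, 0.605, 0.003], [0.605, -0.797, -0.004], [-0.0, 0.005, -1.0]]
ft_force: [0.3, -0.1, -2.6]
grip_width: 0.0259
time_s: 50.6
position: [0.5232, -0.0923, 0.1312]
tool_rot: [[0.797, 0.604, 0.004], [0.604, -0.797, -0.004], [0.0, 0.006, -1.0]]
ft_force: [-0.4, -0.3, -1.7]
grip_width: 0.0262
```

```bash
python3 -m crank '[0,0,0,0,0,-0.001,15,0,0,0,0,0,0,15,0,0,0,0,0,0,30,0,0,0,0,0,0,45,0,0,0,0,0,0,45,0,0,0,0,0,0,45,0,0,0,0,0,0.03,45,0,0,0,0,0,0.04,45,0,0,0,0,0,0.03,45,0,0,0,0.025,0.02,0,50,0,0,0,0.025,0.02,0,50,0,0,0,0.025,0.02,0,50,0,0,0,0.0234,0.0203,0,50,0,0,0,0,0,0,50,0,0,0,0,0,0,50]'
```

```text
time_s: 52.1
position: [0.6213, -0.0118, 0.2294]
tool_rot: [[0.796, 0.605, 0.002], [0.605, -0.796, -0.004], [-0.001, 0.004, -1.0]]
ft_force: [0.0, 0.2, -0.5]
grip_width: 0.0428
```

```bash
python3 -m crank '[0,0,0,0,0,-0.04,50,0,0,0,0,0,-0.04,50,0,0,0,0,0,-0.019,50,0,0,0,0,0,0,50]' 25;python3 -m crank '[0,0,0,0,0,0,15,0,0,0,0,0,0,15,0,0,0,0,0,0,15,0,0,0,0,0,0,15,0,0,0,0,0,0,15,0,0,0,0,0,0,15,0,0,0,0,0,0.004,15,0,0,0,0,0,0.004,15,0,0,0,0,0,0,15,0,0,0,0,0,0,15]' 25;python3 -c "
from h import *
chk('s28.png')"
```

```text
time_s: 52.5
position: [0.6194, -0.0126, 0.1284]
tool_rot: [[0.797, 0.604, -0.003], [0.604, -0.797, -0.003], [-0.004, 0.001, -1.0]]
ft_force: [-0.2, -0.0, 0.4]
grip_width: 0.0424
time_s: 53.5
position: [0.6212, -0.012, 0.1387]
tool_rot: [[0.797, 0.604, 0.003], [0.604, -0.797, -0.004], [-0.0, 0.005, -1.0]]
ft_force: [-0.3, -0.3, -3.3]
grip_width: 0.026
ball [ 0.6212 -0.0119  0.1607] 0.02623438211138773
-10 [ 0.6 -0.8] [[269.5, 167.9], [270.2, 174.7], [271.4, 184.7], [272.5, 194.8]]
-5 [ 0.6 -0.8] [[269.0, 167.5], [269.5, 174.1], [270.2, 183.6], [271.0, 193.2]]
0 [ 0.6 -0.8] [[268.6, 167.1], [268.8, 173.3], [269.1, 182.4], [269.4, 191.5]]
5 [ 0.6 -0.8] [[268.2, 166.5], [268.1, 172.4], [268.0, 180.9], [267.9, 189.5]]
10 [ 0.6 -0.8] [[267.7, 165.9], [267.4, 171.4], [266.9, 179.3], [266.4, 187.2]]
15 [ 0.6 -0.8] [[267.3, 165.3], [266.7, 170.3], [265.8, 177.6], [264.9, 184.8]]
col0 242
155 .........................#++++.......................
158 ........................+++#++++.....................
161 ........................++++++++...................##
164 ........................++++++......................#
167 ........................++++#+.......................
170 .........................#+##........................
173 .........................+++#........................
176 .........................+++#........................
179 .........................+#+#........................
182 ..........................#+#........................
185 .........................+++#........................
188 ......................++++++++###....................
191 ...................++++++++++++++++++#+...........#++
194 .................#+++++++++++++++++++..........##+++#
197 ...................++++++++++++++#+..........##++++++
200 ............................++++................++##.
203 .....................................................
```

```bash
python3 -m crank '[0,0,0,0.0004,-0.0051,0,15,0,0,0,0,0,0,15,0,0,0,0,0,-0.004,15,0,0,0,0,0,-0.002,15,0,0,0,0,0,0,15,0,0,0,0,0,0,15]';python3 -m crank '[0,0,0,0,0,-0.002,15,0,0,0,0,0,0,15]'; python3 -m crank '[0,0,0,0,0,0,30,0,0,0,0,0,0,45,0,0,0,0,0,0,45,0,0,0,0,0,0,45,0,0,0,0,0,0.03,45,0,0,0,0,0,0.04,45,0,0,0,0,0,0.03,45,0,0,0,0.01,-0.04,0,60,0,0,0,0.01,-0.04,0,60,0,0,0,0.01,-0.04,0,60,0,0,0,0.01,-0.0345,0,60,0,0,0,0,0,0,60,0,0,0,0,0,0,60]'
python3 - <<'E'
from h import *
im=snap('top','t29.png');S=snap('side','s29.png');o=observe();print('to knob',np.array([.6620,-.1730])-o['position'][:2])
for n,im in(('top',im),('side',S)):
    h=cv2.cvtColor(im['frame'],cv2.COLOR_RGB2HSV)
    print([np.round(proj(im,[x,y,z]),1).tolist() for x,y in [(.6216,-.0171),(.5459,-.0200),(.5228,-.0921)] for z in (.044,.15)])
    r0,r1,c0,c1=((172,244,308,375) if n=='top' else (143,206,255,325))
    print(c0)
    for r in range(r0,r1,2): print(r,''.join('#' if 16<=x[0]<=32 and x[1]>90 else '.' for x in h[r,c0:c1]))
E
```

```text
time_s: 54.15
position: [0.6218, -0.0171, 0.1329]
tool_rot: [[0.797, 0.605, 0.003], [0.605, -0.797, -0.004], [-0.0, 0.005, -1.0]]
ft_force: [0.8, -0.2, -3.3]
grip_width: 0.026
time_s: 54.35
position: [0.6227, -0.0173, 0.1324]
tool_rot: [[0.797, 0.605, 0.006], [0.605, -0.797, -0.005], [0.002, 0.008, -1.0]]
ft_force: [1.4, 0.2, 4.0]
grip_width: 0.0262
time_s: 55.65
position: [0.6617, -0.1722, 0.2303]
tool_rot: [[0.797, 0.604, 0.002], [0.604, -0.797, -0.003], [-0.0, 0.004, -1.0]]
ft_force: [-0.3, 0.2, -0.2]
grip_width: 0.0511
to knob [ 0.0002581  -0.00230081]
[[325.1, 189.1], [328.7, 180.5], [327.0, 219.3], [330.9, 213.6], [356.7, 228.4], [363.5, 223.5]]
308
172 ...................................................................
174 ...................................................................
176 .................########..........................................
178 ...............###########.........................................
180 ..........################.........................................
182 ..........################.........................................
184 
[... 3956 characters left out ...]
#.....########...........
189 .........#############.................######..........##.............
191 ......####################...........############.....................
193 .....####.##############..........####################................
195 ....####################........#####.################................
197 ....#################............####################.................
199 ...........####.####.............##################...................
201 ................###...................#########.......................
203 ..........................................####........................
205 ..................................................................###.
```

All three posts now match their stations (ball pixels within about 1.4 px). Now the knob, gripped lower than last time.

```bash
python3 -m crank '[0,0,0,0.0013,-0.0006,-0.04,65,0,0,0,0,0,-0.04,65,0,0,0,0,0,-0.04,65,0,0,0,0,0,-0.03,65,0,0,0,0,0,-0.017,65,0,0,0,0,0,0,65]' 50;python3 -m crank '[0,0,0,0,0,0,20,0,0,0,0,0,0,20,0,0,0,0,0,0,20,0,0,0,0,0,0,20,0,0,0,0,0,0,20,0,0,0,0,0,0,20]' 50
```

```text
time_s: 56.35
position: [0.662, -0.1704, 0.0617]
tool_rot: [[0.796, 0.606, -0.001], [0.606, -0.796, -0.002], [-0.002, 0.001, -1.0]]
ft_force: [-0.8, -0.2, -0.3]
grip_width: 0.0553
time_s: 56.95
position: [0.6639, -0.1721, 0.0662]
tool_rot: [[0.796, 0.605, 0.006], [0.605, -0.796, -0.005], [0.002, 0.008, -1.0]]
ft_force: [-1.8, 2.5, 7.0]
grip_width: 0.0244
```

```bash
python3 -m crank '[0,0,0,0,0,0.004,20,0,0,0,0,0,0.004,20,0,0,0,0,0,0.004,20,0,0,0,0,0,0,20]' 60; python3 -m crank '[0,0,0,0,0,0.004,20,0,0,0,0,0,0,20]' 60; python3 -m crank '[0,0,0,0,0,0.002,20,0,0,0,0,0,0,20]' 60
```

```text
time_s: 57.35
position: [0.6632, -0.1724, 0.0763]
tool_rot: [[0.797, 0.604, 0.003], [0.604, -0.797, -0.004], [0.0, 0.006, -1.0]]
ft_force: [2.4, -1.0, -4.7]
grip_width: 0.0235
time_s: 57.55
position: [0.6631, -0.1724, 0.0802]
tool_rot: [[0.797, 0.604, 0.003], [0.604, -0.797, -0.004], [-0.0, 0.005, -1.0]]
ft_force: [1.8, -1.9, -6.4]
grip_width: 0.0239
time_s: 57.75
position: [0.6631, -0.1724, 0.0821]
tool_rot: [[0.797, 0.604, 0.003], [0.604, -0.797, -0.004], [-0.0, 0.005, -1.0]]
ft_force: [1.5, -2.0, -5.6]
grip_width: 0.0235
```

```bash
python3 -m crank '[0,0,-0.0218,-0.0023,-0.0016,0,20,0,0,-0.0436,-0.0045,-0.0031,0,20,0,0,-0.0436,-0.0047,-0.0028,0,20,0,0,-0.0436,-0.0048,-0.0026,0,20,0,0,0,0,0,0,20]'
```

```text
time_s: 58.25
position: [0.6464, -0.1831, 0.0821]
tool_rot: [[0.88, 0.474, 0.003], [0.474, -0.88, -0.005], [-0.0, 0.006, -1.0]]
ft_force: [2.7, -4.1, -5.8]
grip_width: 0.0235
```

Run:
```python
import numpy as np
a=np.radians(298.45-2.5*np.arange(33));a=np.r_[a,np.radians(217.2)]
P=np.c_[np.cos(a),np.sin(a)]*.126
for g in (slice(0,17),slice(17,33)):
    print(', '.join(f'0,0,-0.0436,{x:.4f},{y:.4f},0,20' for x,y in np.diff(P,axis=0)[g]))
```

```text
0,0,-0.0436,-0.0049,-0.0025,0,20, 0,0,-0.0436,-0.0050,-0.0023,0,20, 0,0,-0.0436,-0.0051,-0.0021,0,20, 0,0,-0.0436,-0.0052,-0.0019,0,20, 0,0,-0.0436,-0.0053,-0.0016,0,20, 0,0,-0.0436,-0.0053,-0.0014,0,20, 0,0,-0.0436,-0.0054,-0.0012,0,20, 0,0,-0.0436,-0.0054,-0.0009,0,20, 0,0,-0.0436,-0.0055,-0.0007,0,20, 0,0,-0.0436,-0.0055,-0.0005,0,20, 0,0,-0.0436,-0.0055,-0.0002,0,20, 0,0,-0.0436,-0.0055,0.0000,0,20, 0,0,-0.0436,-0.0055,0.0003,0,20, 0,0,-0.0436,-0.0055,0.0005,0,20, 0,0,-0.0436,-0.0054,0.0007,0,20, 0,0,-0.0436,-0.0054,0.0010,0,20, 0,0,-0.0436,-0.0054,0.0012,0,20
0,0,-0.0436,-0.0053,0.0015,0,20, 0,0,-0.0436,-0.0052,0.0017,0,20, 0,0,-0.0436,-0.0052,0.0019,0,20, 0,0,-0.0436,-0.0051,0.0021,0,20, 0,0,-0.0436,-0.0050,0.0023,0,20, 0,0,-0.0436,-0.0049,0.0026,0,20, 0,0,-0.0436,-0.0047,0.0028,0,20, 0,0,-0.0436,-0.0046,0.0030,0,20, 0,0,-0.0436,-0.0045,0.0032,0,20, 0,0,-0.0436,-0.0043,0.0034,0,20, 0,0,-0.0436,-0.0042,0.0036,0,20, 0,0,-0.0436,-0.0040,0.0037,0,20, 0,0,-0.0436,-0.0039,0.0039,0,20, 0,0,-0.0436,-0.0037,0.0041,0,20, 0,0,-0.0436,-0.0035,0.0042,0,20, 0,0,-0.0436,-0.0017,0.0022,0,20
```

```bash
python3 -m crank '[0,0,-0.0436,-0.0049,-0.0025,0,20, 0,0,-0.0436,-0.0050,-0.0023,0,20, 0,0,-0.0436,-0.0051,-0.0021,0,20, 0,0,-0.0436,-0.0052,-0.0019,0,20, 0,0,-0.0436,-0.0053,-0.0016,0,20, 0,0,-0.0436,-0.0053,-0.0014,0,20, 0,0,-0.0436,-0.0054,-0.0012,0,20, 0,0,-0.0436,-0.0054,-0.0009,0,20, 0,0,-0.0436,-0.0055,-0.0007,0,20, 0,0,-0.0436,-0.0055,-0.0005,0,20, 0,0,-0.0436,-0.0055,-0.0002,0,20, 0,0,-0.0436,-0.0055,0.0000,0,20, 0,0,-0.0436,-0.0055,0.0003,0,20, 0,0,-0.0436,-0.0055,0.0005,0,20, 0,0,-0.0436,-0.0054,0.0007,0,20, 0,0,-0.0436,-0.0054,0.0010,0,20, 0,0,-0.0436,-0.0054,0.0012,0,20,0,0,0,0,0,0,20]'
```

```text
time_s: 60.05
position: [0.5556, -0.1942, 0.0822]
tool_rot: [[0.97, -0.243, -0.002], [-0.243, -0.97, -0.006], [-0.0, 0.006, -1.0]]
ft_force: [0.3, -4.5, -5.9]
grip_width: 0.0235
```

```bash
python3 -m crank '[0,0,-0.0436,-0.0053,0.0015,0,20, 0,0,-0.0436,-0.0052,0.0017,0,20, 0,0,-0.0436,-0.0052,0.0019,0,20, 0,0,-0.0436,-0.0051,0.0021,0,20, 0,0,-0.0436,-0.0050,0.0023,0,20, 0,0,-0.0436,-0.0049,0.0026,0,20, 0,0,-0.0436,-0.0047,0.0028,0,20, 0,0,-0.0436,-0.0046,0.0030,0,20, 0,0,-0.0436,-0.0045,0.0032,0,20, 0,0,-0.0436,-0.0043,0.0034,0,20, 0,0,-0.0436,-0.0042,0.0036,0,20, 0,0,-0.0436,-0.0040,0.0037,0,20, 0,0,-0.0436,-0.0039,0.0039,0,20, 0,0,-0.0436,-0.0037,0.0041,0,20, 0,0,-0.0436,-0.0035,0.0042,0,20, 0,0,-0.0218,-0.0017,0.0022,0,20, 0,0,0,0,0,0,20,0,0,0,0,0,0,20]'
python3 - <<'E'
from h import *
S=snap('side','s30.png');c=np.array([.5858,-.0726])
h=cv2.cvtColor(S['frame'],cv2.COLOR_RGB2HSV);m=cv2.inRange(h,(15,90,50),(32,255,255));nn,l,s,cc=cv2.connectedComponentsWithStats(m)
for d in(-32.8,37.2,107.2):
    q=c+.066*np.array([np.cos(np.radians(d)),np.sin(np.radians(d))]);print(d,q.round(4),'foot',np.round(proj(S,[*q,.044]),1),'ball',np.round(proj(S,[*q,.15]),1))
for i in range(1,nn):
    if s[i,4]>100 and 250<cc[i][0]<320 and 130<cc[i][1]<210: print(s[i],cc[i].round(1))
E
```

```text
time_s: 61.85
position: [0.4876, -0.149, 0.0828]
tool_rot: [[0.607, -0.795, -0.001], [-0.795, -0.606, -0.006], [0.004, 0.004, -1.0]]
ft_force: [4.7, -7.9, -5.9]
grip_width: 0.0238
-32.8 [ 0.6413 -0.1084] foot [269.2 172.4] ball [268.2 141. ]
37.2 [ 0.6384 -0.0327] foot [264.9 188. ] ball [263.6 156.1]
107.2 [ 0.5663 -0.0096] foot [289.  195.6] ball [289.  163.4]
[254 136  26  62 721] [266.4 169.2]
[277 158  23  48 407] [288.2 185.3]
```

```bash
python3 -m crank '[0,0,0,0,0,-0.004,20,0,0,0,0,0,0,20,0,0,0,0,0,0,20]'; python3 -m crank '[0,0,0,0,0,-0.004,20,0,0,0,0,0,0,20,0,0,0,0,0,0,20]'
```

```text
time_s: 62.2
position: [0.4876, -0.149, 0.0787]
tool_rot: [[0.606, -0.795, -0.001], [-0.795, -0.606, -0.006], [0.004, 0.004, -1.0]]
ft_force: [4.7, -8.0, -5.4]
grip_width: 0.0238
time_s: 62.5
position: [0.4876, -0.149, 0.0747]
tool_rot: [[0.606, -0.795, -0.001], [-0.795, -0.606, -0.006], [0.004, 0.004, -1.0]]
ft_force: [4.0, -7.2, -4.3]
grip_width: 0.0237
```

```bash
python3 -m crank '[0,0,0,0,0,-0.004,20,0,0,0,0,0,-0.004,20,0,0,0,0,0,0,20]';python3 -m crank '[0,0,0,0,0,0,40,0,0,0,0,0,0,60,0,0,0,0,0,0,60,0,0,0,0,0,0,60,0,0,0,0,0,0,60]'; python3 -m crank '[0,0,0,0,0,0.04,60,0,0,0,0,0,0.045,60,0,0,0,0,0,0.045,60,0,0,0,-0.02,-0.045,0,60,0,0,0,-0.02,-0.045,0,60,0,0,0,-0.03,-0.045,0,60,0,0,0,-0.03,-0.045,0,60,0,0,0,0,-0.045,0,60,0,0,0,0,0,0,60,0,0,0,0,0,0,60]'
python3 - <<'E'
from h import *
c=np.array([.5858,-.0726])
for n in('side','top'):
    im=snap(n,n+'31.png');h=cv2.cvtColor(im['frame'],cv2.COLOR_RGB2HSV)
    for d in(-32.8,37.2,107.2):
        q=c+.066*np.array([np.cos(np.radians(d)),np.sin(np.radians(d))]);print(n,d,'foot',np.round(proj(im,[*q,.044]),1),'ball',np.round(proj(im,[*q,.15]),1))
    u0,v0=map(int,proj(im,[.4854,-.1488,.072]));print('knob mid/top/base exp',[np.round(proj(im,[.4854,-.1488,z]),1).tolist() for z in(.058,.072,.086)])
    w=h[v0-13:v0+14,u0-13:u0+14,2];print('knob dark, origin',u0-13,v0-13)
    for r in range(0,27,2):print(''.join('#' if x<75 else '.' for x in w[r]))
    r0,r1,c0,c1=((165,236,304,375) if n=='top' else (134,208,245,315));print(c0)
    for r in range(r0,r1,2): print(r,''.join('#' if 16<=x[0]<=32 and x[1]>90 else '.' for x in h[r,c0:c1]))
E
```

```text
time_s: 62.8
position: [0.4876, -0.149, 0.0667]
tool_rot: [[0.606, -0.795, -0.001], [-0.795, -0.606, -0.006], [0.004, 0.004, -1.0]]
ft_force: [3.5, -7.1, -3.5]
grip_width: 0.0238
time_s: 63.3
position: [0.4862, -0.1475, 0.0661]
tool_rot: [[0.606, -0.796, -0.004], [-0.796, -0.606, -0.003], [-0.0, 0.005, -1.0]]
ft_force: [0.5, 0.4, -0.5]
grip_width: 0.0511
time_s: 64.3
position: [0.3904, -0.3662, 0.1956]
tool_rot: [[0.604, -0.797, -0.005], [-0.797, -0.604, -0.002], [-0.001, 0.005, -1.0]]
ft_force: [-0.2, 0.3, -0.6]
grip_width: 0.0509
side -32.8 foot [269.2 172.4] ball [268.2 141. ]
side 37.2 foot [264.9 188. ] ball [263.6 156.1]
side 107.2 foot [289.  195.6] ball [289.  163.4]
knob mid/top/base exp [[324.5, 165.5], [324.7, 161.5], [324.9, 157.4]]
knob dark, origin 311 148
......................###.#
....................#######
......................#####
.........................##
...........######.........#
..........#########........
.........##########........
.........##########........
.........##########........
..........#########........
...........................
...........
[... 5523 characters left out ...]
................
219 ...............#########...............................................
221 ....................###................................................
223 .......................................................................
225 .......................................................................
227 .......................................................................
229 .......................................................................
231 .......................................................................
233 .......................................................................
235 .......................................................................
```

```bash
python3 -c "
from rig import *
print(close_job())"
```

```text
the job is handed in; nothing more can be done
None
```

The carousel is loaded, back at the drying notch, and the job is handed in; the last pictures showed no failed check. The robot's clock stood at about 64 s.

**What I did**
1. I pulled the plunger, swung the deck to the loading notch and let the plunger drop.
2. I tipped all three posts upright by their ball ends, with the foot on the bench.
3. I stood each post on its own station, swung the deck back to the drying notch and let the plunger drop again.

**What the last checks showed**
- **Knob:** it is back at its starting pixels in both views, to within about 1 px (3–4 mm). The spring force had fallen to about 3.5 N before release, which fits a plunger fully home.
- **Posts:** all three stand. In the side view each ball lies within about 1 px (2–3 mm) of where its station puts it.
- **Arm:** it was clear of everything when I handed in.

**What went wrong on the way**
- **Fingertips:** they sat roughly 20–30 mm farther back than the figures given. The first closures passed over the knob and the first ball, so I went lower.
- **Slipped grip:** the grip on the left-hand post came off at the end of its tip. The post stood upright on the bench about 3 cm on, and I gripped it again from there.
- **Off-centre posts:** two posts first landed about 5 mm and 10 mm off centre. I lifted them a few millimetres while upright and set them down again. The left-hand post was left about 2 mm off.

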